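Seat a rock core in the core gauge and hold the load lever at four clicks

TASK

Lay the pale banded rock core lengthwise in the two white V rests of the core gauge, then slide the tailstock up by its black tab until the core is caught between the two brass pads. Then, to load it for a reading, bring the red-knobbed lever over towards the core by exactly four clicks, never into a fifth, and finish while still holding the lever in that fourth notch: it springs back and drops the load if let go. Leave the dark core and the other things on the bench where they are.

Things in the scene. Friction and masses are not known exactly. Their poses are not given: they have to be found in the camera images.
- core_pale: pale buff sandstone drill core with tan and rust bands, a loose cylinder 30 mm in diameter, 90 mm long, about 0.17 kg. Origin at its middle on the axis; y along its length (either end may go either way). Starts level in one place of the wooden core rest, axis 40 mm above the bench; beside and under its middle 40 mm only the 10 mm board is below, so fingers can go down on both sides there
- core_dark: dark grey core with two thin pale veins, same size as the pale one, origin and axes likewise; lies in the other place of the core rest, parallel to the pale one at 75 mm from it. Stays there
- core_rest: fixed low wooden board 150 x 100 x 10 mm with two pairs of V rests; origin under its centre, on the bench. The cores lie along its y axis at x = -37.5 and +37.5 mm
- rig: core gauge, a fixed bench fixture: grey bed 92 x 350 mm, its origin under the middle of the bed, on the bench. Its y axis runs from the headstock (white housing with red-knobbed lever, at -y, lower part 80 mm tall, from y = -154 to -80 mm) to the tailstock (at +y). Core axis 62 mm above the bench. Rails on the bed reach up to 25 mm
- cradle (a point): where the middle of the core belongs: on the gauge's core axis, 62 mm above the bench, midway between the two white V rests (each 12 mm long and about 24 mm wide, at y = -28 and +28 mm from here, 44 mm clear between them). Axes as the gauge: y along the core, towards the tailstock. A core laid in the rests centres itself sideways and can slide lengthwise
- ram_face (a point): centre of the face of the headstock's brass pad (24 mm disc, faces +y of the gauge), 52 mm from the cradle point towards -y while the lever is at rest. The lever pushes it towards +y, 1.5 mm a click
- pad_face (a point): centre of the face of the tailstock's brass pad (24 mm disc, faces -y of the gauge, towards the core); the pad is sprung and can be pushed 14 mm into the tailstock (0.5 N a mm)
- tail_grip (a point): middle of the upright black grip tab on top of the tailstock: 16 mm wide across the gauge (x), 26 mm along it (y), 36 mm tall, its centre 108 mm above the bench. Below the tab the tailstock is 20 mm wide for another 45 mm
- tailstock (a joint): slide of the tailstock in m: 0 fully open, grows as it goes towards the headstock, up to 0.052; starts at 0 to 0.012. Friction of 8 N holds it wherever it is left. The core is caught when the pads' faces are 90 mm apart, at about 0.037 to 0.040: the sprung pad gives 2 to 5 mm before the core slides along its rests and meets the other pad
- pad (a joint): how far the tailstock's sprung pad is pushed in, in m: 0 free, 0.014 fully in
- lever (a joint): angle of the load lever in rad: 0 at rest (leaning 32 degrees from upright, away from the core), grows as its knob is brought towards the core (+y of the gauge). A notch every 0.262 rad (15 degrees): the first click ends at 0.262, the fourth at 1.047. The notches do not lock: let go, the lever flies back to 0. End stop at 1.39
- quadrant: scalloped quadrant under the lever, fixed on the headstock, its origin on the pivot. A sprung round-nosed pawl on the lever climbs out of a notch, over a lobe half way to the next, and drops into the next notch. Felt along the knob's path: the force climbs to 8 to 13 N as it leaves a notch and falls back to 4 to 6 N by the next; each such rise and fall is a click
- knob (a point): centre of the red ball on the lever's end, 26 mm in diameter, 113 mm from the pivot, about 0.19 m above the bench at rest. It can be pushed with closed fingers from the side away from the core, or pinched from above across the gauge (fingers on its x sides), where it turns, and creeps, a little between the fingers
- pivot (a point): point on the lever's turning axis, in the plane in which the knob's centre moves, 88 mm above the bench; the turning axis runs along x of the gauge
- vial_a: small sample vial with red cap, 28 mm wide, 65 mm tall, stands to the right of the gauge; origin under its centre
- vial_c: sample vial with white cap, 34 mm wide, 77 mm tall, stands to the right of the gauge; origin under its centre
- tin_a: closed round metal moisture tin, 69 mm wide, 44 mm tall, behind the gauge; origin under its centre
- pencil: red pencil, 142 mm long, lying behind the core rest; origin under its middle
- loupe: folding hand lens, 28 x 46 x 16 mm, lying at the front of the bench; origin under its middle
Mind the look-alikes: they are no part of the job. Leave any blue or turquoise look-alike of the core_pale alone.

How it is judged:
On the way, in this order (a step that is already met when the one before it is completed fails the run):
1. the pale core lies in the gauge's two V rests, let go (x of core_pale in the frame of cradle between -0.005 and 0.005 m and z of core_pale in the frame of cradle between -0.005 and 0.005 m and y of core_pale in the frame of cradle between -0.02 and 0.02 m and angle between the y axis of core_pale and the y axis of cradle, either way round below 0.08 rad and contact force between core_pale and the fingers below 0.05 N and value of joint lever below 0.1 rad), for 0.2 s.
2. the tailstock is slid up: the core touches both brass pads, the lever still at rest (x of core_pale in the frame of cradle between -0.005 and 0.005 m and z of core_pale in the frame of cradle between -0.005 and 0.005 m and y of core_pale in the frame of cradle between -0.02 and 0.02 m and angle between the y axis of core_pale and the y axis of cradle, either way round below 0.08 rad and contact force between core_pale and pad above 0.1 N and contact force between core_pale and ram above 0.1 N and value of joint lever below 0.1 rad), for 0.2 s.
3. the lever is over its first click (value of joint lever above 0.16 rad).
At the end, for the whole second after the job is handed in: Fingers still hold the lever (over 1 N), at rest in its fourth notch (0.956 to 1.139 rad); the pale core, untouched by the robot, lies in the V rests (5 mm across, 20 mm along, 0.08 rad) pressed between both brass pads, the sprung pad pushed in over 4.5 mm. Lasts through the last second (value of joint lever between 0.956 and 1.139 rad and velocity of joint lever between -0.2 and 0.2 rad/s and contact force between lever and the fingers above 1 N and x of core_pale in the frame of cradle between -0.005 and 0.005 m and z of core_pale in the frame of cradle between -0.005 and 0.005 m and y of core_pale in the frame of cradle between -0.02 and 0.02 m and angle between the y axis of core_pale and the y axis of cradle, either way round below 0.08 rad and value of joint pad above 0.0045 m and contact force between core_pale and the arm below 0.05 N and contact force between core_pale and the fingers below 0.05 N); the arm keeps its last pose, push and grip.
It fails at once if the lever goes over the next tooth, into a fifth notch (value of joint lever above 1.204 rad).
It fails at once if the dark core is shifted by more than 20 mm (distance of core_dark from where it was at the start of the episode above 0.02 m).
It fails at once if a vial is tipped or shifted by more than 30 mm (distance of any of vial_a, vial_c from where it was at the start of the episode above 0.03 m or angle between any of vial_a, vial_c's own z axis and vertical above 0.5 rad).
It fails at once if the closed tin, the pencil or the hand lens is shifted by more than 40 mm (distance of any of tin_a, pencil, loupe from where it was at the start of the episode above 0.04 m).
It also fails if it takes over 72 s, if anything falls off the work surface, if the arm or the gripper's body presses on something with over 40 N, if the wrist force passes 120 N, or if a joint passes its speed limit or range.

ROBOT

A 6-joint arm with a two-finger parallel gripper is mounted at the origin on a cart in front of the work surface, level with it; the furniture and walls round the work are solid. World frame = base frame: x ahead of the robot, y to its left, z up, the work surface at z = 0. Lengths are in m, angles in rad, forces in N, time in s.
With the tool pointing down it reaches from about 0.375 to 0.9 m from the base axis. Payload 3.1 kg.
Tool frame: the origin (TCP) lies on the centre line of the jaws, within the pads' length; the fingertips stand robot.tip_reach ahead of it and the grasp point (between the pads) is the TCP (robot.tip_reach is the distance from the TCP to the fingertips, in m); z points along the fingers, y is the direction in which the jaws open and shut (so a half turn about z gives the same grasp; the last joint's range is limited). The gripper opens to 87 mm and grips with 3 to 60 N. Pads are 19 mm wide; open, the fingers measure 117 mm over their backs; the gripper's body (75 mm by 190 mm) begins 51 mm behind the grasp point.
Start: joints at [-1.502, 0.527, 1.433, -0, 1.181, -0.178], TCP at [0.153, -0.606, 0.242] pointing down, gripper open.
Joint ranges: [-3.08, 3.08], [-0.75, 2.2], [0.22, 2.44], [-1.43, 4.57], [0, 2.65], [-2.85, 2.85]. Speed limits (rad/s): [2.79, 2.79, 3.14, 3.14, 3.14, 3.14].

INTERFACE

Orientations are given as a unit quaternion [x, y, z, w].
In Python, from rig import telemetry, viewer, robot gives the robot as it stands. The module is installed in compiled form; this text tells all that it offers.
- The arm moves only by the tool step_arm, never from a script. Its argument "targets" is a list of rows, each an object of numbers: "dx", "dy", "dz": the shift along the tool's x, y, z in m; "rx", "ry", "rz": the turn, a rotation vector about the tool's x, y, z in degrees. In form: [{"dx": .., "dy": .., "dz": .., "rx": .., "ry": .., "rz": ..}, ...]. A call has exactly 5 rows; each row is the pose to reach, as a shift and turn from the pose measured when the call began, along the tool's axes at that moment; what a row does not reach only later rows make up. A row lasts 1/8 s, in which the tool goes at most 62.5 mm and 10.7 degrees, less where a joint would pass 70% of its speed; a pose out of reach is approached as far as the arm can. A call with a gripper value outside its range is refused whole. "gripper" is the opening, from 0 (shut) to 1 (fully open), set as the call begins (left out, the last holds). The fingers move at their own pace and stop on an object; "force" is the grip in N (left out, the last holds). Time passes only in rows, so rows that repeat a pose let the fingers close, or fill a call up. It gives the time, the measured TCP pose, the force and the opening at its end, in the units of the state.
- telemetry.get_obs(): the state, without advancing time (a new reading comes with each control period).
- viewer.camera(name): name is "scene" or "top" or "wrist"; returns a dict with "img" (384x512x3 uint8, blue, green, red), "depth" (384x512 float32, m along the optical axis (not along the pixel's ray), 0 where there is no reading), "K" (3x3 intrinsics, pixels), "k1" (the pictures are not rectified: a ray, as slopes to the right and down, at radius r is drawn at 1 + k1 r^2 times it, then the intrinsics apply), "R" (3x3) and "t" (3): a world point X has camera coordinates R X + t. Camera axes: x right, y down, z forward; pixel columns grow to the right and rows downward; lengths in m; the calibration is good to about 2 mm. A picture is of the moment at which its call begins.
- robot.hand_in(): hands the job in, once; it reports no verdict.
The state is a dict: "time": time; "q": joint angles; "joint_velocities": joint speeds; "joint_torque": joint torques, N m; "position": TCP position; "tool_rot": TCP orientation; "ft_force": force on the tool from outside, world axes, zero at the start; "moment": the same for the moment, N m; "grip_width": finger opening in m.
Only numpy, scipy, OpenCV 4.12 (cv2) and the standard library are available. Lean on these libraries where they do the work, as an engineer would, in place of code of your own. Each camera call takes 0.05 s, during which the arm holds its last target.

## Working session

There is one attempt and no reset: what is moved stays moved. The work goes in short steps, Python scripts to look and compute and a tool call to move; the robot and the scene stay as the last step left them, time stands still between calls to the robot, and variables do not carry over. Pictures are saved under pics/ and viewed, and the job is handed in when it is done.

Besides the shell and the picture viewer there is one more tool, called after "Call:" as name([rows], argument=value, ...), one row to a line, values as JSON. step_arm: Moves the arm, as the interface text tells. Its arguments: {"type":"object","properties":{"targets":{"type":"array"},"gripper":{"type":"number"},"force":{"type":"number"}},"required":["targets"]}

```bash
mkdir -p pics; cat > h.py <<'E'
import numpy as np, cv2
from rig import telemetry, viewer, robot
def shot(n,f):
    c=viewer.camera(n); cv2.imwrite('pics/'+f+'.png',c['img']); np.savez('pics/'+f+'.npz',**c); return c
def load(f): return dict(np.load('pics/'+f+'.npz'))
def ray(c,u,v):
    K=c['K']; x=(u-K[0,2])/K[0,0]; y=(v-K[1,2])/K[1,1]; k=float(c['k1']); a,b=x,y
    for _ in range(20):
        r2=a*a+b*b; a,b=x/(1+k*r2),y/(1+k*r2)
    d=np.array([a,b,1.]); R=c['R']; return -R.T@c['t'], R.T@d
def onplane(c,u,v,z):
    o,d=ray(c,u,v); return o+d*(z-o[2])/d[2]
def atdepth(c,u,v):
    o,d=ray(c,u,v); return o+d*c['depth'][int(v),int(u)]
def cloud(c):
    H,W=c['depth'].shape; K=c['K']; k=float(c['k1'])
    u,v=np.meshgrid(np.arange(W),np.arange(H)); x=(u-K[0,2])/K[0,0]; y=(v-K[1,2])/K[1,1]; a,b=x,y
    for _ in range(20):
        r2=a*a+b*b; a,b=x/(1+k*r2),y/(1+k*r2)
    d=np.stack([a,b,np.ones_like(a)],-1)*c['depth'][...,None]
    return (d-c['t'])@c['R']
def proj(c,X):
    p=c['R']@np.asarray(X)+c['t']; a,b=p[0]/p[2],p[1]/p[2]; f=1+float(c['k1'])*(a*a+b*b)
    return c['K'][0,0]*a*f+c['K'][0,2], c['K'][1,1]*b*f+c['K'][1,2]
E
python3 - <<'E'
from h import *
for n in ['scene','top','wrist']:
    c=shot(n,n+'0'); print(n,c['K'][0],c['k1'],(-c['R'].T@c['t']).round(3))
print(telemetry.get_obs()); print(robot.tip_reach)
E
```

```text
scene [367.39245442   0.         253.72930884] -0.06300233111318981 [0.221 0.571 0.896]
top [426.75993071   0.         250.95509365] -0.15806926657622794 [ 0.329 -0.036  1.408]
wrist [278.77994018   0.         257.93144468] 0.01672569245143868 [ 0.233 -0.586  0.383]
{'time': 0.15, 'q': array([-1.50150495e+00,  5.28299265e-01,  1.43360342e+00,  9.79531729e-06,
        1.18140353e+00, -1.78485619e-01]), 'joint_velocities': array([ 0.0002261 , -0.00227386, -0.00528736,  0.00069862,  0.00041377,
        0.00050385]), 'joint_torque': array([ 6.68584307e-04, -4.40430522e+01, -1.76843137e+01,  6.33461564e-02,
        5.52573160e-02, -9.05757679e-05]), 'position': array([ 0.15328345, -0.6053651 ,  0.2407692 ]), 'tool_rot': array([ 9.92335497e-01,  1.23569930e-01,  5.12772601e-05, -8.55257978e-04]), 'ft_force': array([ 0.45012621, -0.25137076,  0.0315869 ]), 'moment': array([-0.03808317, -0.01364477, -0.02194444]), 'grip_width': 0.08692103896662631}
0.019
```

View pics/scene0.png

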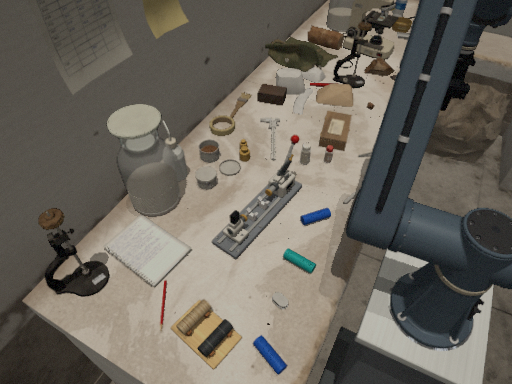

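View pics/top0.png

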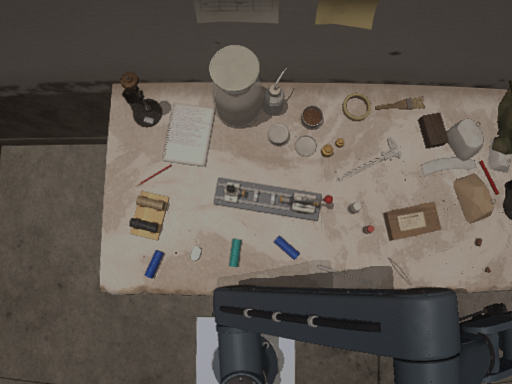

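The top view shows the core rest at about (148,215). The pale banded core is at (152,203) and the dark core at (145,226). The gauge bed runs from (218,190) to (320,210) with the knob at (328,199). The other candidates are a turquoise core at (235,252) and blue ones at (287,247) and (154,264). Only the pale one in the wooden rest fits the description, so I'll confirm it in an enlarged crop.

```bash
python3 - <<'E'
from h import *
c=load('top0'); im=c['img']
a=cv2.resize(im[180:250,120:190],None,fx=5,fy=5,interpolation=cv2.INTER_CUBIC)
b=cv2.resize(im[165:235,205:345],None,fx=5,fy=5,interpolation=cv2.INTER_CUBIC)
o=np.zeros((710,700,3),np.uint8); 
cv2.imwrite('pics/crop_rest.png',a);cv2.imwrite('pics/crop_rig.png',b)
s=load('scene0')['img']
cv2.imwrite('pics/crop_scene.png',cv2.resize(s[130:260,200:345],None,fx=4,fy=4,interpolation=cv2.INTER_CUBIC))
E
```

```text
(no output)
```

View pics/crop_rest.png

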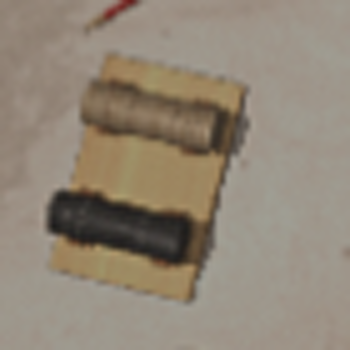

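View pics/crop_rig.png

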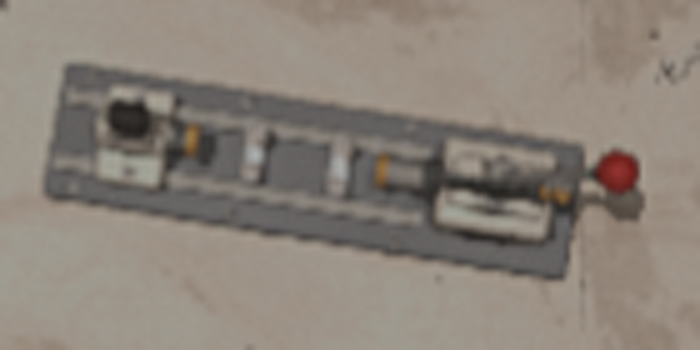

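View pics/crop_scene.png

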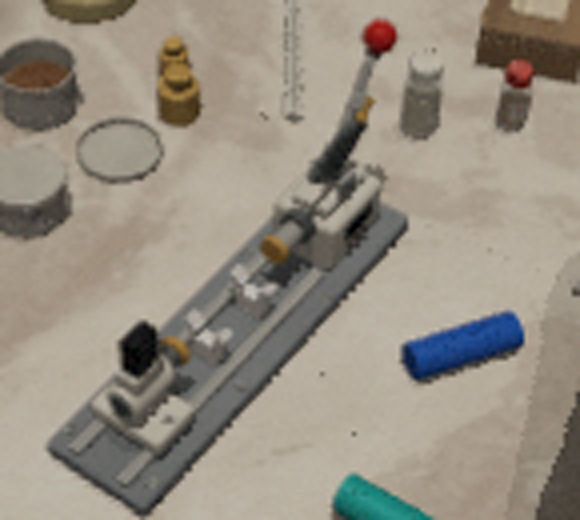

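The crops confirm it. The buff banded core is the upper one in the rest, in crop (85-220, 85-150), and the dark core lies below it. On the gauge, the black tab is at the left and the red knob at the right. Next I'll take coarse positions.

```bash
python3 - <<'E'
from h import *
for f in ['top0','scene0']:
    c=load(f); P=cloud(c); im=c['img']; hsv=cv2.cvtColor(im,cv2.COLOR_BGR2HSV)
    # core cloud: region
    x,y,z=P[...,0],P[...,1],P[...,2]
    print(f)
    pc=onplane(load('top0'),152,203,0.05); 
    m=(np.hypot(x-pc[0],y-pc[1])<0.09)&(z>0.03)&(z<0.08)
    m2=m&(im.sum(-1)>200)
    for mm in (m2,):
        n,l,st,ce=cv2.connectedComponentsWithStats(mm.astype(np.uint8))
        for i in range(1,n):
            if st[i,4]>40:
                q=P[l==i]; r=cv2.minAreaRect((q[:,:2]*1000).astype(np.float32)); print('core',st[i,4],ce[i].round(1),q.mean(0).round(4),q[:,2].max().round(3),r)
    m=((hsv[...,0]<8)|(hsv[...,0]>172))&(hsv[...,1]>150)&(hsv[...,2]>70)
    n,l,st,ce=cv2.connectedComponentsWithStats(m.astype(np.uint8))
    for i in range(1,n):
        if st[i,4]>15:print('red',st[i,4],ce[i].round(1),np.median(P[l==i],0).round(4))
    # bed
    pr=onplane(load('top0'),268,198,0.02)
    m=(np.hypot(x-pr[0],y-pr[1])<0.22)&(z>0.008)&(z<0.03)
    n,l,st,ce=cv2.connectedComponentsWithStats(m.astype(np.uint8))
    i=1+np.argmax(st[1:,4]); q=P[l==i]; print('bed',st[i],q[:,2].mean(),cv2.minAreaRect((q[:,:2]*1000).astype(np.float32)))
    m=(np.hypot(x-pr[0],y-pr[1])<0.22)&(z>0.1)&(z<0.14); q=P[m]
    m=m&(im.max(-1)<70)
    n,l,st,ce=cv2.connectedComponentsWithStats(m.astype(np.uint8))
    for i in range(1,n):
        if st[i,4]>10:print('black',st[i,4],ce[i].round(1),np.median(P[l==i],0).round(4))
E
```

```text
top0
core 251 [149.3 202.4] [0.5153 0.313  0.0507] 0.062 ((516.967529296875, 312.9539794921875), (88.89801788330078, 38.50495910644531), 77.57823944091797)
red 97 [488.7 177.2] [ 0.6111 -0.8477  0.0148]
red 43 [328.1 198.9] [ 0.5086 -0.2415  0.1941]
bed [ 214  178  108   43 1936] 0.01888009604768684 ((536.6865234375, -69.94224548339844), (351.0503234863281, 95.71383666992188), 81.75279998779297)
black 40 [230.3 188. ] [0.5521 0.0459 0.1202]
black 42 [302.6 201.7] [ 0.51   -0.1776  0.1272]
scene0
core 472 [194.  315.8] [0.5108 0.3174 0.0508] 0.058 ((511.3951110839844, 316.53228759765625), (92.29383850097656, 31.324546813964844), 75.6590805053711)
red 46 [319.   83.8] [ 0.6331 -0.8352  0.0135]
red 45 [294.7 138.7] [ 0.5047 -0.2357  0.1901]
red 29 [329.7 148.4] [ 0.4312 -0.3901  0.0626]
red 86 [163.2 301.2] [0.6187 0.3072 0.0056]
bed [ 211  181   91   78 1752] 0.01885155529295581 ((533.3570556640625, -66.63288879394531), (349.83612060546875, 92.24932861328125), 80.59305572509766)
black 71 [284.1 167.7] [ 0.5074 -0.1748  0.1203]
black 76 [234.4 216.1] [0.5485 0.0536 0.1175]
```

```bash
cat >> h.py <<'E'
from scipy.spatial.transform import Rotation as Ro
def tgt(p,yaw,tip=False):
    o=telemetry.get_obs(); R=Ro.from_quat(o['tool_rot']); y=np.radians(yaw)
    Rt=Ro.from_matrix(np.array([[np.cos(y),np.sin(y),0],[np.sin(y),-np.cos(y),0],[0,0,-1.]]))
    d=R.inv().apply(np.array(p)-o['position']); r=(R.inv()*Rt).as_rotvec(degrees=True)
    print('d(mm)',(d*1000).round(1),'rot',r.round(2),'| now',o['position'].round(4),'yaw',np.degrees(np.arctan2(*R.as_matrix()[[1,0],[0,0]])).round(2),'F',o['ft_force'].round(1),'g',round(o['grip_width'],4),'t',round(o['time'],2))
E
python3 -c "
from h import *
tgt([0.45,-0.30,0.33],81)
tgt([0.54,-0.12,0.33],81)"
```

```text
d(mm) [ 362.6 -223.4  -88.7] rot [ -0.07  -0.07 -66.8 ] | now [ 0.1533 -0.6054  0.2408] yaw 14.2 F [ 0.5 -0.3  0. ] g 0.0869 t 0.15
d(mm) [ 494.  -375.9  -88.4] rot [ -0.07  -0.07 -66.8 ] | now [ 0.1533 -0.6054  0.2408] yaw 14.2 F [ 0.5 -0.3  0. ] g 0.0869 t 0.15
```

View pics/wrist0.png

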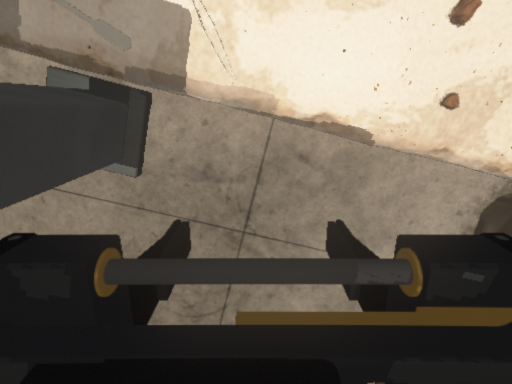

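Call:
step_arm([
  {"dx": 0.06, "dy": -0.02, "dz": -0.04, "rz": -8},
  {"dx": 0.12, "dy": -0.05, "dz": -0.09, "rz": -18},
  {"dx": 0.18, "dy": -0.08, "dz": -0.09, "rz": -28},
  {"dx": 0.24, "dy": -0.12, "dz": -0.09, "rz": -38},
  {"dx": 0.29, "dy": -0.16, "dz": -0.09, "rz": -48},
], gripper=1)

```text
invalid input
```

```bash
python3 -c "
from h import *
tgt([0.53,-0.16,0.33],81)"
```

```text
d(mm) [ 474.5 -339.5  -88.5] rot [ -0.07  -0.07 -66.8 ] | now [ 0.1533 -0.6054  0.2408] yaw 14.2 F [ 0.5 -0.3  0. ] g 0.0869 t 0.15
```

Call:
step_arm([
  {"dx": 0.06, "dy": -0.02, "dz": -0.04, "rx": 0, "ry": 0, "rz": -8},
  {"dx": 0.12, "dy": -0.05, "dz": -0.09, "rx": 0, "ry": 0, "rz": -18},
  {"dx": 0.18, "dy": -0.08, "dz": -0.09, "rx": 0, "ry": 0, "rz": -28},
  {"dx": 0.24, "dy": -0.12, "dz": -0.09, "rx": 0, "ry": 0, "rz": -38},
  {"dx": 0.29, "dy": -0.16, "dz": -0.09, "rx": 0, "ry": 0, "rz": -48},
], gripper=1)

```text
time: 0.78
position: [0.3685, -0.4113, 0.3302]
tool_rot: [0.855, 0.519, 0.001, -0.0]
ft_force: [0.9, -0.8, 0.3]
grip_width: 0.0869
```

```bash
python3 -c "
from h import *
tgt([0.53,-0.16,0.33],81)"
```

```text
d(mm) [297.5  27.3   0.6] rot [  0.02  -0.06 -18.49] | now [ 0.3685 -0.4113  0.3302] yaw 62.51 F [ 0.9 -0.8  0.3] g 0.0869 t 0.78
```

Call:
step_arm([
  {"dx": 0.06, "dy": 0.006, "dz": 0, "rx": 0, "ry": 0, "rz": -6},
  {"dx": 0.12, "dy": 0.012, "dz": 0, "rx": 0, "ry": 0, "rz": -12},
  {"dx": 0.18, "dy": 0.018, "dz": 0, "rx": 0, "ry": 0, "rz": -18.5},
  {"dx": 0.24, "dy": 0.024, "dz": 0, "rx": 0, "ry": 0, "rz": -18.5},
  {"dx": 0.297, "dy": 0.027, "dz": 0, "rx": 0, "ry": 0, "rz": -18.5},
])

```text
time: 1.4
position: [0.5304, -0.1584, 0.3304]
tool_rot: [0.76, 0.65, 0.001, -0.0]
ft_force: [-0.0, -1.0, -0.5]
grip_width: 0.0869
```

```bash
python3 -c "
from h import *
import time
c=shot('wrist','w1')
tgt([0.53,-0.16,0.33],81)
tgt([0.50,0.22,0.30],77)"
```

```text
d(mm) [-8.4 -1.7  0.4] rot [ 0.15 -0.44  0.29] | now [ 0.533  -0.152   0.3305] yaw 81.29 F [1.1 2.3 0.1] g 0.087 t 1.45
d(mm) [362.5 -89.   33. ] rot [ 0.13 -0.45  4.29] | now [ 0.533  -0.152   0.3305] yaw 81.29 F [1.1 2.3 0.1] g 0.087 t 1.45
```

View pics/w1.png

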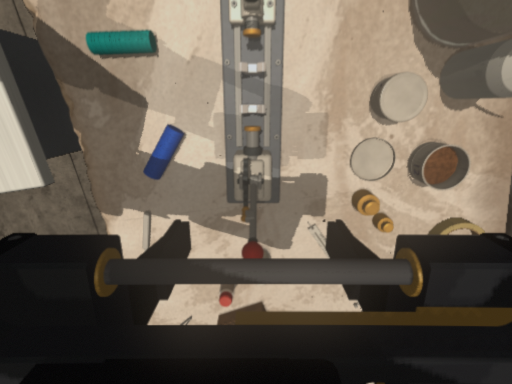

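Call:
step_arm([
  {"dx": 0.05, "dy": 0, "dz": 0.02, "rx": 0, "ry": 0, "rz": 0},
  {"dx": 0.1, "dy": 0, "dz": 0.05, "rx": 0, "ry": 0, "rz": 0},
  {"dx": 0.13, "dy": 0, "dz": 0.05, "rx": 0, "ry": 0, "rz": 0},
  {"dx": 0.13, "dy": 0, "dz": 0.05, "rx": 0, "ry": 0, "rz": 0},
  {"dx": 0.13, "dy": 0, "dz": 0.05, "rx": 0, "ry": 0, "rz": 0},
])

```text
time: 2.08
position: [0.5529, -0.0239, 0.2816]
tool_rot: [0.759, 0.651, 0.004, -0.001]
ft_force: [0.1, 0.7, 0.6]
grip_width: 0.0867
```

```bash
python3 -c "
from h import *
c=shot('wrist','w2')
tgt([0.53,-0.16,0.33],81)
tgt([0.50,0.22,0.30],77)"
```

```text
d(mm) [-137.3   -1.9  -49.3] rot [ 0.18 -0.41  0.24] | now [ 0.5529 -0.0242  0.2817] yaw 81.24 F [-0.5 -0.4 -0.8] g 0.0872 t 2.12
d(mm) [233.5 -89.5 -16.9] rot [ 0.17 -0.41  4.24] | now [ 0.5529 -0.0242  0.2817] yaw 81.24 F [-0.5 -0.4 -0.8] g 0.0872 t 2.12
```

View pics/w2.png

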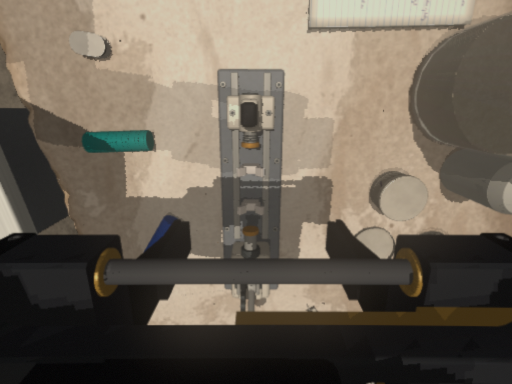

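The wrist view shows the bed from column 218 to 284, with V rests at rows ~172 and ~205. The tail pad is at row 145, the black tab at (250,115) and the ram pad at row 231. I'll measure the gauge's axis and positions from depth.

```bash
python3 - <<'E'
from h import *
c=load('w2'); P=cloud(c); im=c['img']; x,y,z=P[...,0],P[...,1],P[...,2]
# bed edges
m=(z>0.010)&(z<0.032); m[235:]=0; m[:,:200]=0;m[:,300:]=0
n,l,st,ce=cv2.connectedComponentsWithStats(m.astype(np.uint8)); i=1+np.argmax(st[1:,4])
q=P[l==i]; r=cv2.minAreaRect((q[:,:2]*1000).astype(np.float32)); print('bed',st[i],r,np.median(q[:,2]))
# edge lines per row
rows=np.arange(85,225,3); L=[];Rr=[]
for v in rows:
    cs=np.where(l[v]==i)[0]; L.append(P[v,cs[0],:2]);Rr.append(P[v,cs[-1],:2])
L=np.array(L);Rr=np.array(Rr);M=(L+Rr)/2
f=np.polyfit(M[:,1],M[:,0],1); print('x=a*y+b',f,'dir deg',np.degrees(np.arctan2(1,f[0])),'width',np.hypot(*(L-Rr).T).mean(), [np.degrees(np.arctan2(1,np.polyfit(E[:,1],E[:,0],1)[0])) for E in (L,Rr)])
far=[P[v,250] for v in range(66,80)]
print('far end',np.array(far).round(3).tolist()[::2])
# things along the axis, tall
th=np.arctan2(1,f[0]); ey=np.array([np.cos(th),np.sin(th)]); ex=np.array([ey[1],-ey[0]])
o=np.array([f[0]*-0.07+f[1],-0.07]); 
U=(P[...,:2]-o)@ex; V=(P[...,:2]-o)@ey
for lo,hi in [(0.04,0.055),(0.055,0.08),(0.08,0.1),(0.105,0.135)]:
    mm=(z>lo)&(z<hi)&(abs(U)<0.045)&(abs(V)<0.19); mm[240:]=0
    n,l,st,ce=cv2.connectedComponentsWithStats(mm.astype(np.uint8))
    for i in range(1,n):
        if st[i,4]>15: k=l==i; print(lo,ce[i].round(0),'U',np.percentile(U[k],[2,98]).round(4),'V',np.percentile(V[k],[2,98]).round(4),'z',np.percentile(z[k],[5,95]).round(4),'meancol',im[k].mean(0).round())
print(o,ey)
cv2.imwrite('pics/w2c.png',cv2.resize(im[60:240,190:310],None,fx=4.4,fy=3.3,interpolation=cv2.INTER_CUBIC))
E
```

```text
bed [ 217   69   68  166 7659] ((544.1053466796875, -19.42138671875), (246.87744140625, 92.27698516845703), 80.88086700439453) 0.016891869077150592
x=a*y+b [0.15943096 0.54712168] dir deg 80.94151556824929 width 0.09000921365045872 [np.float64(80.9266043287779), np.float64(80.95666814514588)]
far end [[0.564, 0.108, -0.002], [0.563, 0.105, -0.0], [0.563, 0.101, 0.016], [0.563, 0.098, 0.015], [0.562, 0.096, 0.018], [0.562, 0.093, 0.017], [0.561, 0.091, 0.016]]
0.04 [233. 112.] U [-0.0292 -0.0165] V [0.0993 0.1375] z [0.0401 0.0431] meancol [156. 178. 186.]
0.04 [266. 112.] U [0.0148 0.0295] V [0.0995 0.1365] z [0.04   0.0431] meancol [141. 160. 173.]
0.04 [241. 171.] U [-0.0188 -0.0066] V [0.0345 0.0461] z [0.0457 0.0541] meancol [125. 138. 148.]
0.04 [259. 171.] U [0.0072 0.0183] V [0.0345 0.0461] z [0.0458 0.0543] meancol [131. 144. 155.]
0.04 [241. 209.] U [-0.0183 -0.007 ] V [-0.0217 -0.0098] z [0.0454 0.0539] meancol [ 90.  99. 107.]
0.04 [259. 209.] U [0.0074 0.0189] V [-0.021  -0.0096] z [0.0458 0.0538] meancol [ 90.  99. 107.]
0.055 [250. 122.] U [-0.0138  0.0134] V [0.0771 0.1414] z [0.0639 0.0746] meancol [ 92. 109. 121.]
0.055 [250. 233.] U [-0.0106  0.0105] V [-0.0535 -0.0396] z [0.0567 0.0722] meancol [46. 66. 82.]
0.08 [251. 111.] U [-0.0089  0.0097] V [0.1014 0.1343] z [0.0844 0.089 ] meancol [ 97. 111. 120.]
0.105 [248. 114.] U [-0.0086  0.0086] V [0.1062 0.1306] z [0.1149 0.1216] meancol [52. 58. 62.]
[ 0.53596152 -0.07      ] [0.15744256 0.98752815]
```

View pics/w2c.png

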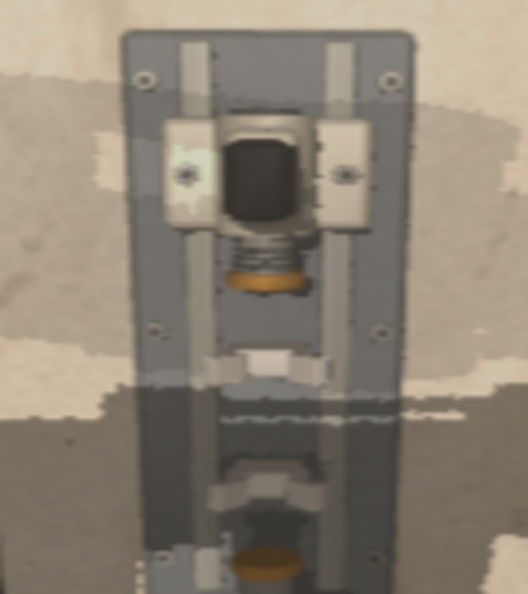

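Gauge measurements:
- Axis yaw: 80.94°
- Cradle: (0.538, -0.058)
- Tab centre: (0.5546, 0.047)
- Ram face: 52 mm from the cradle, as stated

Next I'll look at the core.

Call:
step_arm([
  {"dx": 0.05, "dy": -0.02, "dz": 0, "rx": 0, "ry": 0, "rz": 2},
  {"dx": 0.1, "dy": -0.04, "dz": 0, "rx": 0, "ry": 0, "rz": 4},
  {"dx": 0.16, "dy": -0.06, "dz": 0, "rx": 0, "ry": 0, "rz": 4},
  {"dx": 0.22, "dy": -0.096, "dz": 0, "rx": 0, "ry": 0, "rz": 4},
  {"dx": 0.22, "dy": -0.096, "dz": 0, "rx": 0, "ry": 0, "rz": 4},
])

```text
time: 2.75
position: [0.4902, 0.2097, 0.2833]
tool_rot: [0.78, 0.625, 0.004, -0.001]
ft_force: [0.5, -1.2, 0.2]
grip_width: 0.0869
```

Call:
step_arm([
  {"dx": 0, "dy": 0, "dz": 0, "rx": 0, "ry": 0, "rz": 0},
  {"dx": 0, "dy": 0, "dz": 0, "rx": 0, "ry": 0, "rz": 0},
  {"dx": 0, "dy": 0, "dz": 0, "rx": 0, "ry": 0, "rz": 0},
  {"dx": 0, "dy": 0, "dz": 0, "rx": 0, "ry": 0, "rz": 0},
  {"dx": 0, "dy": 0, "dz": 0, "rx": 0, "ry": 0, "rz": 0},
])

```text
time: 3.38
position: [0.4904, 0.2092, 0.2832]
tool_rot: [0.781, 0.625, 0.004, -0.001]
ft_force: [-0.0, 0.8, -0.6]
grip_width: 0.0866
```

```bash
python3 - <<'E'
from h import *
c=shot('wrist','w3'); P=cloud(c); x,y,z=P[...,0],P[...,1],P[...,2]
tgt([0.514,0.315,0.15],77)
m=(np.hypot(x-.514,y-.315)<0.075)&(z>0.028)&(z<0.07); m[235:]=0
n,l,st,ce=cv2.connectedComponentsWithStats(m.astype(np.uint8))
for i in range(1,n):
    if st[i,4]>100:
        q=P[l==i]; print(st[i],ce[i].round(),np.median(c['img'][l==i],0),np.percentile(q[:,2],98).round(4),cv2.minAreaRect((q[:,:2]*1000).astype(np.float32)))
E
```

```text
d(mm) [107.3  -0.3 134. ] rot [ 0.13 -0.44  0.4 ] | now [0.4903 0.2093 0.2832] yaw 77.4 F [ 0.8 -0.5  0.5] g 0.0871 t 3.42
[196  41  22  76 985] [206.  79.] [49. 59. 66.] 0.0544 ((451.8520812988281, 331.31195068359375), (89.82653045654297, 21.387401580810547), 77.34807586669922)
[ 244   41   29   78 1889] [258.  79.] [ 78. 110. 135.] 0.0546 ((516.2972412109375, 314.4440612792969), (90.31607818603516, 36.92142868041992), 77.75363159179688)
```

View pics/w3.png

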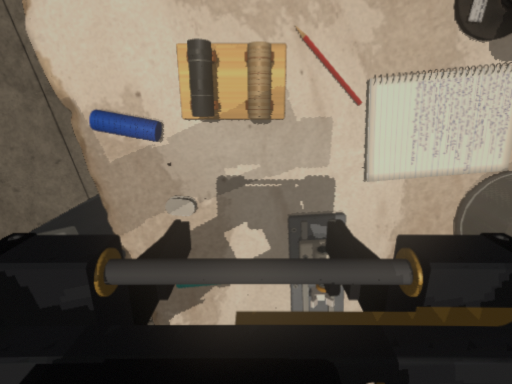

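```bash
python3 - <<'E'
from h import *
c=load('w3'); P=cloud(c); x,y,z=P[...,0],P[...,1],P[...,2]
for zl in (0.044,0.048,0.051):
    m=(np.hypot(x-.514,y-.315)<0.06)&(z>zl)&(z<0.07)&(c['img'].max(-1)>90)
    n,l,st,ce=cv2.connectedComponentsWithStats(m.astype(np.uint8)); i=1+np.argmax(st[1:,4]); q=P[l==i]
    d=cv2.fitLine((q[:,:2]*1000).astype(np.float32),cv2.DIST_L2,0,.01,.01).ravel()
    s=(q[:,:2]*1000-d[2:])@d[:2]; u=(q[:,:2]*1000-d[2:])@np.array([-d[1],d[0]])
    print(len(q),np.degrees(np.arctan2(d[1],d[0])),d[2:]+d[:2]*(s.min()+s.max())/2,s.max()-s.min(),np.percentile(u,[1,99]))
tgt([.514,.315,.04],77.5)
E
```

```text
1678 77.310104 [516.34057154 314.49699756] 90.26547609599004 [-13.52509405  13.43513194]
1400 77.23214 [516.38684688 314.57852678] 90.10405926309832 [-11.54138902  11.69725532]
1019 77.46315 [516.28557522 314.51070669] 89.75165098217767 [-9.32841025  9.19135757]
d(mm) [106.4  -0.5 244. ] rot [ 0.13 -0.44 -0.1 ] | now [0.4903 0.2093 0.2832] yaw 77.4 F [ 0.8 -0.5  0.5] g 0.0871 t 3.42
```

```bash
python3 -c "
from h import *
tgt([.5163,.3145,.13],77.35)
tgt([.5163,.3145,.04],77.35)"
```

```text
d(mm) [107.1   2.1 154. ] rot [ 0.13 -0.44  0.05] | now [0.4903 0.2093 0.2832] yaw 77.4 F [ 0.8 -0.5  0.5] g 0.0871 t 3.42
d(mm) [106.4   1.8 244. ] rot [ 0.13 -0.44  0.05] | now [0.4903 0.2093 0.2832] yaw 77.4 F [ 0.8 -0.5  0.5] g 0.0871 t 3.42
```

Call:
step_arm([
  {"dx": 0.05, "dy": 0.001, "dz": 0.02, "rx": 0, "ry": -0.4, "rz": 0},
  {"dx": 0.1, "dy": 0.002, "dz": 0.05, "rx": 0, "ry": -0.4, "rz": 0},
  {"dx": 0.107, "dy": 0.002, "dz": 0.1, "rx": 0, "ry": -0.4, "rz": 0},
  {"dx": 0.107, "dy": 0.002, "dz": 0.145, "rx": 0, "ry": -0.4, "rz": 0},
  {"dx": 0.107, "dy": 0.002, "dz": 0.145, "rx": 0, "ry": -0.4, "rz": 0},
], gripper=0.7)

```text
time: 4.05
position: [0.5134, 0.3134, 0.1354]
tool_rot: [0.78, 0.625, -0.003, -0.001]
ft_force: [-0.5, -0.4, 0.4]
grip_width: 0.0613
```

```bash
python3 -c "
from h import *
tgt([.5163,.3145,.04],77.35)"
```

```text
d(mm) [ 2.1  3.1 95.4] rot [-0.31  0.26  0.07] | now [0.5134 0.3134 0.1354] yaw 77.42 F [-0.5 -0.4  0.4] g 0.0613 t 4.05
```

Call:
step_arm([
  {"dx": 0.002, "dy": 0.003, "dz": 0.02, "rx": -0.3, "ry": 0.2, "rz": 0},
  {"dx": 0.002, "dy": 0.003, "dz": 0.05, "rx": -0.3, "ry": 0.2, "rz": 0},
  {"dx": 0.002, "dy": 0.003, "dz": 0.08, "rx": -0.3, "ry": 0.2, "rz": 0},
  {"dx": 0.002, "dy": 0.003, "dz": 0.095, "rx": -0.3, "ry": 0.2, "rz": 0},
  {"dx": 0.002, "dy": 0.003, "dz": 0.095, "rx": -0.3, "ry": 0.2, "rz": 0},
])

```text
time: 4.68
position: [0.5166, 0.3144, 0.0409]
tool_rot: [0.78, 0.625, -0.0, 0.0]
ft_force: [-1.0, 0.4, 0.5]
grip_width: 0.0611
```

Call:
step_arm([
  {"dx": 0, "dy": 0, "dz": 0, "rx": 0, "ry": 0, "rz": 0},
  {"dx": 0, "dy": 0, "dz": 0, "rx": 0, "ry": 0, "rz": 0},
  {"dx": 0, "dy": 0, "dz": 0, "rx": 0, "ry": 0, "rz": 0},
  {"dx": 0, "dy": 0, "dz": 0, "rx": 0, "ry": 0, "rz": 0},
  {"dx": 0, "dy": 0, "dz": 0, "rx": 0, "ry": 0, "rz": 0},
], gripper=0.2, force=20)

```text
time: 5.3
position: [0.5159, 0.3146, 0.0412]
tool_rot: [0.78, 0.625, -0.001, -0.0]
ft_force: [-2.7, -0.1, 4.2]
grip_width: 0.0291
```

```bash
python3 -c "
from h import *
tgt([.5163,.3145,.15],77.35)
shot('wrist','w4')"
```

```text
d(mm) [  -0.2    0.3 -108.8] rot [-0.07  0.06  0.04] | now [0.5159 0.3146 0.0412] yaw 77.39 F [-2.7 -0.1  4.2] g 0.0291 t 5.3
```

View pics/w4.png

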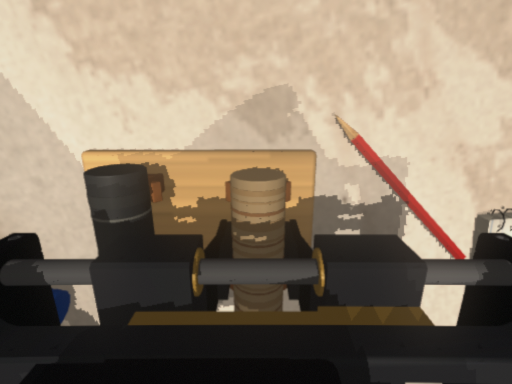

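The picture shows the pale core at columns 230–286 between the jaws, with the dark one untouched at (120,210). The opening reads 29 mm, so I'm lifting.

Call:
step_arm([
  {"dx": 0, "dy": 0, "dz": -0.03, "rx": 0, "ry": 0, "rz": 0},
  {"dx": 0, "dy": 0, "dz": -0.07, "rx": 0, "ry": 0, "rz": 0},
  {"dx": 0, "dy": 0, "dz": -0.12, "rx": 0, "ry": 0, "rz": 0},
  {"dx": 0, "dy": 0, "dz": -0.16, "rx": 0, "ry": 0, "rz": 0},
  {"dx": 0, "dy": 0, "dz": -0.16, "rx": 0, "ry": 0, "rz": 0},
])

```text
time: 5.98
position: [0.5186, 0.3155, 0.2046]
tool_rot: [0.78, 0.625, 0.003, 0.001]
ft_force: [0.5, 0.5, -1.3]
grip_width: 0.0298
```

```bash
python3 -c "
from h import *
tgt([.5385,-.0538,.2],80.94)"
```

```text
d(mm) [-356.1   99.9    4. ] rot [ 0.37 -0.18 -3.54] | now [0.5186 0.3155 0.2046] yaw 77.4 F [ 0.5  0.5 -1.3] g 0.0298 t 5.97
```

Call:
step_arm([
  {"dx": -0.04, "dy": 0.011, "dz": 0.0, "rx": 0.2, "ry": 0, "rz": -1},
  {"dx": -0.09, "dy": 0.025, "dz": 0.0, "rx": 0.4, "ry": -0.2, "rz": -2},
  {"dx": -0.14, "dy": 0.039, "dz": 0.0, "rx": 0.4, "ry": -0.2, "rz": -3},
  {"dx": -0.19, "dy": 0.053, "dz": 0.0, "rx": 0.4, "ry": -0.2, "rz": -3.5},
  {"dx": -0.24, "dy": 0.067, "dz": 0.0, "rx": 0.4, "ry": -0.2, "rz": -3.5},
])

```text
time: 6.6
position: [0.5306, 0.0649, 0.2022]
tool_rot: [0.761, 0.649, -0.002, -0.001]
ft_force: [0.3, -0.5, -0.5]
grip_width: 0.0294
```

```bash
python3 -c "
from h import *
tgt([.5385,-.0538,.16],80.94)"
```

```text
d(mm) [-115.9   26.7   42.2] rot [-0.21  0.06 -0.01] | now [0.5306 0.0649 0.2022] yaw 80.93 F [ 0.3 -0.5 -0.5] g 0.0294 t 6.6
```

Call:
step_arm([
  {"dx": -0.04, "dy": 0.009, "dz": 0, "rx": 0, "ry": 0, "rz": 0},
  {"dx": -0.08, "dy": 0.018, "dz": 0, "rx": 0, "ry": 0, "rz": 0},
  {"dx": -0.116, "dy": 0.0267, "dz": 0.01, "rx": 0, "ry": 0, "rz": 0},
  {"dx": -0.116, "dy": 0.0267, "dz": 0.04, "rx": 0, "ry": 0, "rz": 0},
  {"dx": -0.116, "dy": 0.0267, "dz": 0.06, "rx": 0, "ry": 0, "rz": 0},
])

```text
time: 7.22
position: [0.5367, -0.0545, 0.1392]
tool_rot: [0.761, 0.648, -0.003, -0.003]
ft_force: [0.4, 0.3, -1.1]
grip_width: 0.0295
```

Call:
step_arm([
  {"dx": 0, "dy": 0, "dz": 0, "rx": 0, "ry": 0, "rz": 0},
  {"dx": 0, "dy": 0, "dz": 0, "rx": 0, "ry": 0, "rz": 0},
  {"dx": 0, "dy": 0, "dz": 0, "rx": 0, "ry": 0, "rz": 0},
  {"dx": 0, "dy": 0, "dz": 0, "rx": 0, "ry": 0, "rz": 0},
  {"dx": 0, "dy": 0, "dz": 0, "rx": 0, "ry": 0, "rz": 0},
])

```text
time: 7.85
position: [0.537, -0.0544, 0.1398]
tool_rot: [0.761, 0.649, -0.003, -0.002]
ft_force: [0.1, 0.7, -1.6]
grip_width: 0.0295
```

```bash
python3 -c "
from h import *
tgt([.5385,-.0538,.0635],80.94)"
```

```text
d(mm) [ 1.   2.  76.3] rot [-0.41  0.05 -0.08] | now [ 0.537  -0.0544  0.1398] yaw 80.86 F [ 0.1  0.7 -1.6] g 0.0295 t 7.85
```

Call:
step_arm([
  {"dx": 0.001, "dy": 0.002, "dz": 0.02, "rx": -0.4, "ry": 0, "rz": 0},
  {"dx": 0.001, "dy": 0.002, "dz": 0.045, "rx": -0.4, "ry": 0, "rz": 0},
  {"dx": 0.001, "dy": 0.002, "dz": 0.065, "rx": -0.4, "ry": 0, "rz": 0},
  {"dx": 0.001, "dy": 0.002, "dz": 0.073, "rx": -0.4, "ry": 0, "rz": 0},
  {"dx": 0.001, "dy": 0.002, "dz": 0.073, "rx": -0.4, "ry": 0, "rz": 0},
])

```text
time: 8.48
position: [0.5385, -0.0538, 0.0666]
tool_rot: [0.761, 0.649, -0.001, 0.0]
ft_force: [1.3, -0.4, -1.5]
grip_width: 0.0293
```

```bash
python3 -c "
from h import *
tgt([.5385,-.0538,.0635],80.94)
shot('wrist','w5')"
```

```text
d(mm) [-0.  -0.   3.1] rot [-0.04  0.05 -0.08] | now [ 0.5385 -0.0538  0.0666] yaw 80.86 F [ 1.3 -0.4 -1.5] g 0.0293 t 8.47
```

View pics/w5.png

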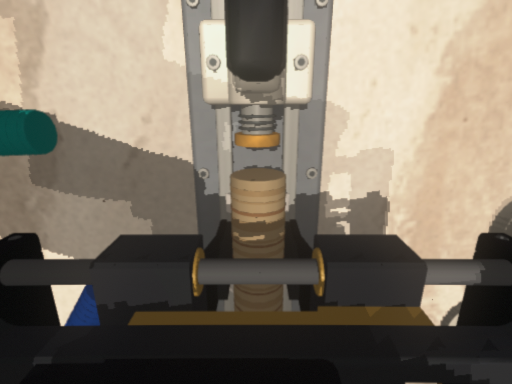

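The core, columns 231–286, lines up with the tail pad at (257,140), leaving a gap. I'll lower the last 3 mm and release.

Call:
step_arm([
  {"dx": 0, "dy": 0, "dz": 0.001, "rx": 0, "ry": 0, "rz": 0},
  {"dx": 0, "dy": 0, "dz": 0.002, "rx": 0, "ry": 0, "rz": 0},
  {"dx": 0, "dy": 0, "dz": 0.003, "rx": 0, "ry": 0, "rz": 0},
  {"dx": 0, "dy": 0, "dz": 0.0035, "rx": 0, "ry": 0, "rz": 0},
  {"dx": 0, "dy": 0, "dz": 0.0035, "rx": 0, "ry": 0, "rz": 0},
])

```text
time: 9.15
position: [0.5388, -0.0538, 0.064]
tool_rot: [0.761, 0.649, -0.0, 0.001]
ft_force: [-1.1, -0.0, 2.0]
grip_width: 0.0298
```

Call:
step_arm([
  {"dx": 0, "dy": 0, "dz": 0, "rx": 0, "ry": 0, "rz": 0},
  {"dx": 0, "dy": 0, "dz": 0, "rx": 0, "ry": 0, "rz": 0},
  {"dx": 0, "dy": 0, "dz": 0, "rx": 0, "ry": 0, "rz": 0},
  {"dx": 0, "dy": 0, "dz": 0, "rx": 0, "ry": 0, "rz": 0},
  {"dx": 0, "dy": 0, "dz": 0, "rx": 0, "ry": 0, "rz": 0},
], gripper=0.6)

```text
time: 9.78
position: [0.5388, -0.0538, 0.0639]
tool_rot: [0.761, 0.649, -0.0, 0.001]
ft_force: [-0.5, -0.1, 0.3]
grip_width: 0.052
```

Call:
step_arm([
  {"dx": 0, "dy": 0, "dz": -0.03, "rx": 0, "ry": 0, "rz": 0},
  {"dx": 0, "dy": 0, "dz": -0.07, "rx": 0, "ry": 0, "rz": 0},
  {"dx": 0, "dy": 0, "dz": -0.12, "rx": 0, "ry": 0, "rz": 0},
  {"dx": 0, "dy": 0, "dz": -0.14, "rx": 0, "ry": 0, "rz": 0},
  {"dx": 0, "dy": 0, "dz": -0.14, "rx": 0, "ry": 0, "rz": 0},
])

```text
time: 10.4
position: [0.5398, -0.054, 0.2056]
tool_rot: [0.761, 0.649, 0.001, 0.002]
ft_force: [-0.2, 0.8, -0.9]
grip_width: 0.0524
```

```bash
python3 -c "
from h import *
shot('wrist','w6')
tgt([.5546,.0469,.2],80.94)
tgt([.5546,.0469,.108],80.94)"
```

```text
d(mm) [101.8  -0.3   4. ] rot [ 0.08  0.07 -0.07] | now [ 0.5388 -0.0537  0.2042] yaw 80.87 F [-0.6 -0.2  0. ] g 0.0522 t 10.45
d(mm) [101.9  -0.5  96. ] rot [ 0.08  0.07 -0.07] | now [ 0.5388 -0.0537  0.2042] yaw 80.87 F [-0.6 -0.2  0. ] g 0.0522 t 10.45
```

View pics/w6.png

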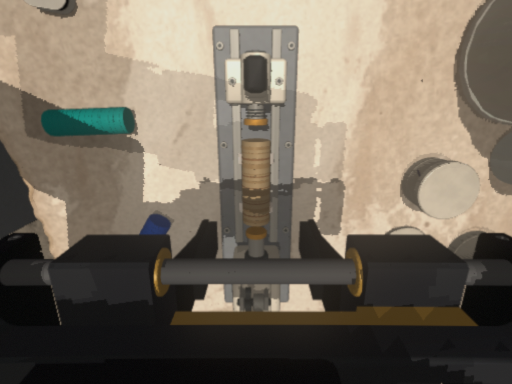

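```bash
cat >> h.py <<'E'
O=np.array([0.53596,-0.07]); EY=np.array([0.15744,0.98753]); EX=np.array([EY[1],-EY[0]])
CR=O+0.0124*EY
def rigc(P): d=P[...,:2]-CR; return d@EX,d@EY
E
python3 - <<'E'
from h import *
c=load('w6'); P=cloud(c); z=P[...,2]; U,V=rigc(P)
# profile along axis
m0=(abs(U)<0.004)
for v in range(90,245,4):
    k=np.where(m0[v])[0]
    if len(k): print(v,round(float(np.median(V[v,k])),4),round(float(np.median(z[v,k])),4),end=' | ')
m=(z>0.068)&(z<0.085)&(abs(U)<0.02)&(V>-0.044)&(V<0.052)
q=np.stack([U[m],V[m]],1)*1000; d=cv2.fitLine(q.astype(np.float32),cv2.DIST_L2,0,.01,.01).ravel(); print('\n',d, V[m].min(),V[m].max(),z[m].max())
E
```

```text
90 0.0938 0.119 | 94 0.0917 0.0887 | 98 0.0886 0.0748 | 102 0.085 0.0748 | 106 0.0814 0.0689 | 110 0.0777 0.0688 | 114 0.074 0.069 | 118 0.0702 0.0676 | 122 0.0667 0.0723 | 126 0.0586 0.0166 | 130 0.0541 0.0167 | 134 0.0494 0.0164 | 138 0.0487 0.049 | 142 0.048 0.0747 | 146 0.0442 0.0753 | 150 0.0402 0.0749 | 154 0.0363 0.0751 | 158 0.0323 0.0752 | 162 0.0283 0.0754 | 166 0.0244 0.0757 | 170 0.02 0.0746 | 174 0.0161 0.0755 | 178 0.0118 0.0749 | 182 0.008 0.0762 | 186 0.0033 0.0747 | 190 -0.0007 0.0754 | 194 -0.005 0.0755 | 198 -0.0093 0.0757 | 202 -0.0137 0.0757 | 206 -0.0182 0.0755 | 210 -0.0225 0.0758 | 214 -0.0273 0.0752 | 218 -0.0314 0.076 | 222 -0.0361 0.0758 | 226 -0.0524 0.0505 | 230 -0.0523 0.0613 | 234 -0.0522 0.0715 | 238 -0.0567 0.0721 | 242 -0.0627 0.07 | 
 [ 4.3340126e-04 -9.9999988e-01  2.2199135e-01  6.3771415e+00] -0.041594275251044935 0.048797561045923 0.07751305239810284
```

The core is level in the rests: 0.2 mm off across, its middle about 3.5 mm along, and gaps left at both pads. Next is the tab.

Call:
step_arm([
  {"dx": 0.05, "dy": 0, "dz": 0, "rx": 0, "ry": 0, "rz": 0},
  {"dx": 0.1, "dy": 0, "dz": 0, "rx": 0, "ry": 0, "rz": 0},
  {"dx": 0.102, "dy": 0, "dz": 0.03, "rx": 0, "ry": 0, "rz": 0},
  {"dx": 0.102, "dy": 0, "dz": 0.04, "rx": 0, "ry": 0, "rz": 0},
  {"dx": 0.102, "dy": 0, "dz": 0.04, "rx": 0, "ry": 0, "rz": 0},
])

```text
time: 11.08
position: [0.5538, 0.0466, 0.1623]
tool_rot: [0.761, 0.648, -0.002, -0.001]
ft_force: [0.5, -0.6, -0.3]
grip_width: 0.0522
```

```bash
python3 -c "
from h import *
tgt([.5546,.0469,.112],80.94)"
```

```text
d(mm) [ 0.5  0.9 50.3] rot [-0.16  0.09 -0.11] | now [0.5538 0.0466 0.1623] yaw 80.83 F [ 0.5 -0.6 -0.3] g 0.0522 t 11.07
```

Call:
step_arm([
  {"dx": 0, "dy": 0.001, "dz": 0.015, "rx": 0, "ry": 0, "rz": 0},
  {"dx": 0, "dy": 0.001, "dz": 0.03, "rx": 0, "ry": 0, "rz": 0},
  {"dx": 0, "dy": 0.001, "dz": 0.045, "rx": 0, "ry": 0, "rz": 0},
  {"dx": 0, "dy": 0.001, "dz": 0.05, "rx": 0, "ry": 0, "rz": 0},
  {"dx": 0, "dy": 0.001, "dz": 0.05, "rx": 0, "ry": 0, "rz": 0},
])

```text
time: 11.7
position: [0.5544, 0.0464, 0.1118]
tool_rot: [0.761, 0.648, -0.002, -0.001]
ft_force: [0.5, 1.4, 0.2]
grip_width: 0.0521
```

Call:
step_arm([
  {"dx": 0, "dy": 0, "dz": 0, "rx": 0, "ry": 0, "rz": 0},
  {"dx": 0, "dy": 0, "dz": 0, "rx": 0, "ry": 0, "rz": 0},
  {"dx": 0, "dy": 0, "dz": 0, "rx": 0, "ry": 0, "rz": 0},
  {"dx": 0, "dy": 0, "dz": 0, "rx": 0, "ry": 0, "rz": 0},
  {"dx": 0, "dy": 0, "dz": 0, "rx": 0, "ry": 0, "rz": 0},
], gripper=0, force=35)

```text
time: 12.32
position: [0.5541, 0.0465, 0.1119]
tool_rot: [0.761, 0.648, -0.002, -0.001]
ft_force: [-1.0, 0.3, 2.3]
grip_width: 0.0155
```

```bash
python3 -c "
from h import *
tgt([.5546,.0469,.112],80.94)"
```

```text
d(mm) [ 0.5  0.4 -0.1] rot [-0.25  0.09 -0.1 ] | now [0.5541 0.0465 0.1119] yaw 80.84 F [-1.   0.3  2.3] g 0.0155 t 12.32
```

Call:
step_arm([
  {"dx": -0.004, "dy": 0, "dz": 0, "rx": 0, "ry": 0, "rz": 0},
  {"dx": -0.009, "dy": 0, "dz": 0, "rx": 0, "ry": 0, "rz": 0},
  {"dx": -0.014, "dy": 0, "dz": 0, "rx": 0, "ry": 0, "rz": 0},
  {"dx": -0.02, "dy": 0, "dz": 0, "rx": 0, "ry": 0, "rz": 0},
  {"dx": -0.025, "dy": 0, "dz": 0, "rx": 0, "ry": 0, "rz": 0},
])

```text
time: 12.95
position: [0.5505, 0.024, 0.112]
tool_rot: [0.762, 0.648, -0.0, -0.002]
ft_force: [1.8, 8.9, -0.1]
grip_width: 0.0156
```

```bash
python3 -c "
from h import *
tgt([.5541-.0325*.1574,.0465-.0325*.9875,.112],80.94)"
```

```text
d(mm) [-9.7  0.  -0.1] rot [-0.21 -0.14 -0.17] | now [0.5505 0.024  0.112 ] yaw 80.77 F [ 1.8  8.9 -0.1] g 0.0156 t 12.95
```

Call:
step_arm([
  {"dx": -0.003, "dy": 0, "dz": 0, "rx": 0, "ry": 0, "rz": 0},
  {"dx": -0.006, "dy": 0, "dz": 0, "rx": 0, "ry": 0, "rz": 0},
  {"dx": -0.009, "dy": 0, "dz": 0, "rx": 0, "ry": 0, "rz": 0},
  {"dx": -0.01, "dy": 0, "dz": 0, "rx": 0, "ry": 0, "rz": 0},
  {"dx": -0.01, "dy": 0, "dz": 0, "rx": 0, "ry": 0, "rz": 0},
])

```text
time: 13.58
position: [0.5492, 0.0164, 0.1119]
tool_rot: [0.762, 0.648, 0.001, -0.003]
ft_force: [1.6, 10.2, 0.7]
grip_width: 0.0157
```

```bash
python3 -c "
from h import *
tgt([.5541-.0325*.1574,.0465-.0325*.9875,.112],80.94)
shot('wrist','w7');shot('scene','s7')
c=load('s7'); cv2.imwrite('pics/s7c.png',cv2.resize(c['img'][140:260,205:325],None,fx=5,fy=5,interpolation=cv2.INTER_CUBIC))"
```

```text
d(mm) [-2.   0.1 -0.1] rot [-0.18 -0.35 -0.22] | now [0.5492 0.0164 0.1119] yaw 80.72 F [ 1.6 10.2  0.7] g 0.0157 t 13.57
```

View pics/s7c.png

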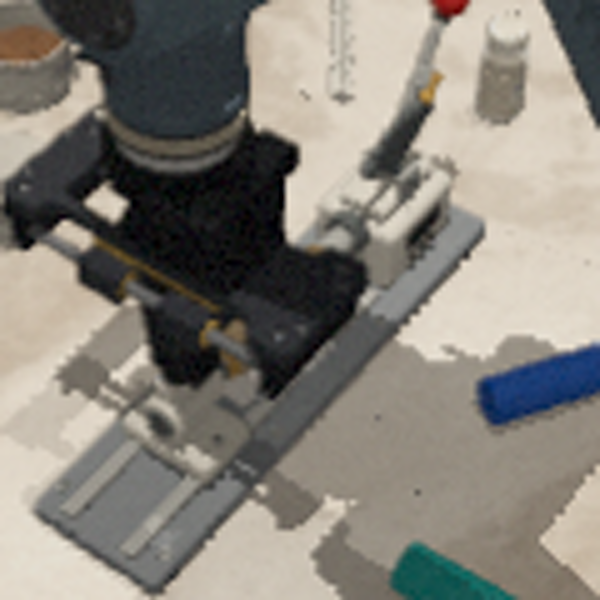

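Call:
step_arm([
  {"dx": -0.002, "dy": 0, "dz": 0, "rx": 0, "ry": 0, "rz": 0},
  {"dx": -0.004, "dy": 0, "dz": 0, "rx": 0, "ry": 0, "rz": 0},
  {"dx": -0.004, "dy": 0, "dz": 0, "rx": 0, "ry": 0, "rz": 0},
  {"dx": -0.004, "dy": 0, "dz": 0, "rx": 0, "ry": 0, "rz": 0},
  {"dx": -0.004, "dy": 0, "dz": 0, "rx": 0, "ry": 0, "rz": 0},
])

```text
time: 14.3
position: [0.549, 0.0149, 0.1119]
tool_rot: [0.762, 0.647, 0.003, -0.004]
ft_force: [3.0, 9.7, 1.2]
grip_width: 0.0157
```

Call:
step_arm([
  {"dx": 0, "dy": 0, "dz": 0, "rx": 0, "ry": 0, "rz": 0},
  {"dx": 0, "dy": 0, "dz": 0, "rx": 0, "ry": 0, "rz": 0},
  {"dx": 0, "dy": 0, "dz": 0, "rx": 0, "ry": 0, "rz": 0},
  {"dx": 0, "dy": 0, "dz": 0, "rx": 0, "ry": 0, "rz": 0},
  {"dx": 0, "dy": 0, "dz": 0, "rx": 0, "ry": 0, "rz": 0},
])

```text
time: 14.92
position: [0.549, 0.0149, 0.1119]
tool_rot: [0.762, 0.647, 0.003, -0.004]
ft_force: [0.5, 3.7, 0.9]
grip_width: 0.0158
```

Call:
step_arm([
  {"dx": 0, "dy": 0, "dz": 0, "rx": 0, "ry": 0, "rz": 0},
  {"dx": 0, "dy": 0, "dz": 0, "rx": 0, "ry": 0, "rz": 0},
  {"dx": 0, "dy": 0, "dz": -0.02, "rx": 0, "ry": 0, "rz": 0},
  {"dx": 0, "dy": 0, "dz": -0.06, "rx": 0, "ry": 0, "rz": 0},
  {"dx": 0, "dy": 0, "dz": -0.1, "rx": 0, "ry": 0, "rz": 0},
], gripper=0.6)

```text
time: 15.55
position: [0.5488, 0.0136, 0.2126]
tool_rot: [0.762, 0.647, 0.003, -0.004]
ft_force: [0.4, -0.1, 0.8]
grip_width: 0.0506
```

```bash
python3 -c "
from h import *
tgt([.53,-.07,.25],80.94)
shot('scene','s8')
c=load('s8'); cv2.imwrite('pics/s8c.png',cv2.resize(c['img'][140:260,205:325],None,fx=5,fy=5,interpolation=cv2.INTER_CUBIC))"
```

```text
d(mm) [-85.1  -5.1 -38.2] rot [-0.19 -0.56 -0.29] | now [0.5488 0.0136 0.2126] yaw 80.65 F [ 0.4 -0.1  0.8] g 0.0506 t 15.55
```

View pics/s8c.png

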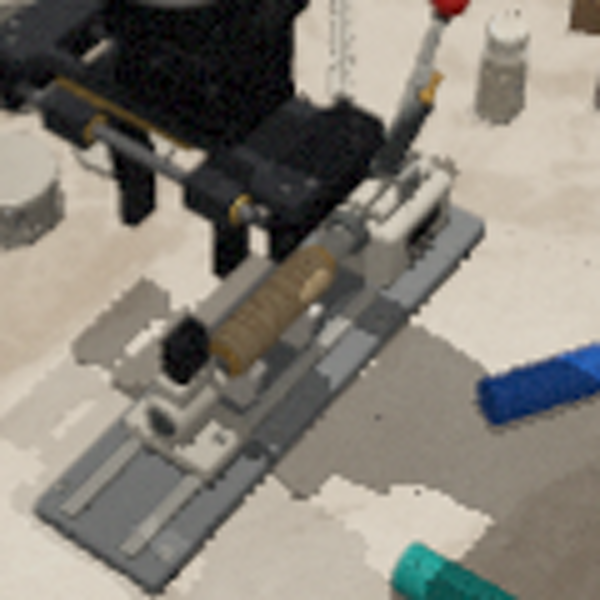

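Call:
step_arm([
  {"dx": -0.03, "dy": 0, "dz": -0.04, "rx": 0, "ry": -0.5, "rz": 0},
  {"dx": -0.07, "dy": 0, "dz": -0.08, "rx": 0, "ry": -0.5, "rz": 0},
  {"dx": -0.11, "dy": 0, "dz": -0.08, "rx": 0, "ry": -0.5, "rz": -0.3},
  {"dx": -0.14, "dy": 0, "dz": -0.08, "rx": 0, "ry": -0.5, "rz": -0.3},
  {"dx": -0.14, "dy": 0, "dz": -0.08, "rx": 0, "ry": -0.5, "rz": -0.3},
], gripper=1)

```text
time: 16.23
position: [0.5283, -0.1277, 0.2967]
tool_rot: [0.762, 0.648, 0.003, 0.003]
ft_force: [-0.0, 0.6, 0.3]
grip_width: 0.0857
```

Call:
step_arm([
  {"dx": 0, "dy": 0, "dz": 0, "rx": 0, "ry": 0, "rz": 0},
  {"dx": 0, "dy": 0, "dz": 0, "rx": 0, "ry": 0, "rz": 0},
  {"dx": 0, "dy": 0, "dz": 0, "rx": 0, "ry": 0, "rz": 0},
  {"dx": 0, "dy": 0, "dz": 0, "rx": 0, "ry": 0, "rz": 0},
  {"dx": 0, "dy": 0, "dz": 0, "rx": 0, "ry": 0, "rz": 0},
])

```text
time: 16.85
position: [0.5284, -0.1274, 0.2967]
tool_rot: [0.762, 0.648, 0.003, 0.003]
ft_force: [1.0, 0.2, -0.0]
grip_width: 0.0869
```

```bash
python3 - <<'E'
from h import *
c=shot('wrist','w9'); P=cloud(c); z=P[...,2]; U,V=rigc(P)
tgt([.53,-.07,.25],80.94)
m0=(abs(U)<0.004)
for v in range(20,250,3):
    k=np.where(m0[v])[0]
    if len(k): print(v,round(float(np.median(V[v,k])),4),round(float(np.median(z[v,k])),4),end=' | ')
hsv=cv2.cvtColor(c['img'],cv2.COLOR_BGR2HSV)
m=((hsv[...,0]<8)|(hsv[...,0]>172))&(hsv[...,1]>130)&(hsv[...,2]>50)
n,l,st,ce=cv2.connectedComponentsWithStats(m.astype(np.uint8))
for i in range(1,n):
    if st[i,4]>15:k=l==i;print('\nred',st[i],ce[i].round(1),np.median(P[k],0).round(4),P[k].max(0).round(4),np.median(U[k]),np.median(V[k]))
E
```

```text
d(mm) [57.  -8.  46.7] rot [ 0.44 -0.03 -0.17] | now [ 0.5284 -0.1275  0.2968] yaw 80.77 F [-0.   0.5  0.6] g 0.087 t 16.9
20 0.1151 0.0167 | 23 0.1116 0.0168 | 26 0.0839 0.1209 | 29 0.0813 0.1207 | 32 0.0786 0.1209 | 35 0.076 0.1204 | 38 0.0731 0.1213 | 41 0.0704 0.1209 | 44 0.0679 0.1197 | 47 0.0649 0.1212 | 50 0.0624 0.1195 | 53 0.0607 0.1124 | 56 0.0606 0.0935 | 59 0.0582 0.0882 | 62 0.0567 0.0757 | 65 0.0535 0.0748 | 68 0.0509 0.0683 | 71 0.0475 0.0684 | 74 0.0442 0.0678 | 77 0.0404 0.0718 | 80 0.0368 0.075 | 83 0.0334 0.0751 | 86 0.0299 0.0769 | 89 0.0265 0.075 | 92 0.023 0.0759 | 95 0.0196 0.0756 | 98 0.016 0.0755 | 101 0.0125 0.0756 | 104 0.009 0.0751 | 107 0.0054 0.0749 | 110 0.0018 0.0757 | 113 -0.0018 0.0754 | 116 -0.0055 0.0756 | 119 -0.0091 0.0753 | 122 -0.0128 0.0758 | 125 0.01 0.4386 | 128 -0.0202 0.0758 | 131 -0.024 0.0753 | 134 -0.0278 0.0753 | 137 -0.0315 0.0761 | 140 -0.0355 0.0755 | 143 -0.0393 0.0758 | 146 -0.0432 0.0755 | 149 -0.047 0.0764 | 152 -0.0511 0.0749 | 155 -0.0555 0.0726 | 158 -0.0602 0.069 | 161 -0.0642 0.0696 | 164 -0.0683 0.0696 | 167 -0.0723 0.0702 | 170 -0.0766 0.0695 | 173 -0.0809 0.0689 | 176 -0.0837 0.0745 | 179 -0.0879 0.0744 | 182 -0.0922 0.0741 | 185 -0.0976 0.0702 | 188 -0.1001 0.0761 | 191 -0.1038 0.078 | 194 -0.1082 0.0775 | 197 -0.1125 0.0776 | 200 -0.1167 0.078 | 203 -0.1194 0.0826 | 206 -0.1202 0.0921 | 209 -0.1235 0.0944 | 212 -0.1271 0.096 | 215 -0.1299 0.0997 | 218 -0.1322 0.1043 | 221 -0.1353 0.1068 | 224 -0.1378 0.1105 | 227 -0.1404 0.114 | 230 -0.1426 0.1182 | 233 -0.1443 0.1231 | 236 -0.1468 0.1263 | 239 -0.1494 0.1294 | 242 -0.1518 0.1325 | 245 -0.1526 0.1384 | 248 -0.1551 0.1412 | 
red [247 285  22  21 389] [257.5 294.6] [ 0.512  -0.2374  0.1914] [ 0.5413 -0.0482  0.4386] 0.0022388037497394608 -0.1816649701499708

red [223 321  10   4  34] [227.5 322.7] [ 0.4374 -0.3879  0.0549] [ 0.444  -0.3854  0.0597] -0.04727549094128895 -0.3422097449071075
```

View pics/w9.png

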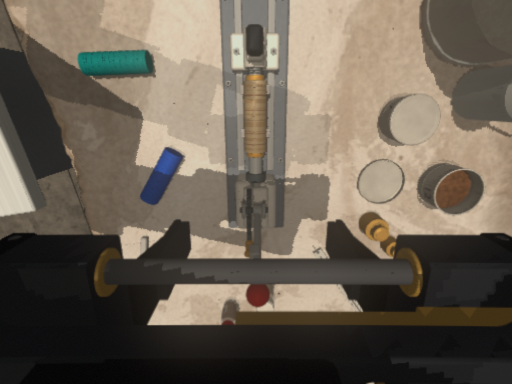

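```bash
python3 - <<'E'
from h import *
for f in ['w2','w9']:
    c=load(f); P=cloud(c); z=P[...,2]; U,V=rigc(P); hsv=cv2.cvtColor(c['img'],cv2.COLOR_BGR2HSV)
    m=(z>0.105)&(z<0.135)&(abs(U)<0.012)&(V>0.04)&(V<0.13); print(f,'tab',V[m].min().round(4),np.percentile(V[m],[2,98]).round(4))
    br=(hsv[...,0]>8)&(hsv[...,0]<22)&(hsv[...,1]>140)&(abs(U)<0.014)&(z>0.05)&(z<0.078)
    for lo,hi in((-.07,-.045),(.03,.08)):
        k=br&(V>lo)&(V<hi); print('brass',k.sum(),np.percentile(V[k],[0,5,50,95,100]).round(4) if k.any() else '')
    m=(z>0.0745)&(z<0.079)&(abs(U)<0.005)&(V>-0.06)&(V<0.05)
    if m.any(): print('core',V[m].min().round(4),V[m].max().round(4))
im=load('w9')['img']; cv2.imwrite('pics/w9c.png',cv2.resize(im[60:170,205:305],None,fx=5.4,fy=5.4,interpolation=cv2.INTER_CUBIC))
E
```

```text
w2 tab 0.0936 [0.0938 0.1182]
brass 53 [-0.0578 -0.0571 -0.0543 -0.0524 -0.0521]
brass 58 [0.0645 0.0646 0.067  0.0691 0.0694]
w9 tab 0.0605 [0.0606 0.0856]
brass 45 [-0.0576 -0.0571 -0.0557 -0.0531 -0.0528]
brass 69 [0.038  0.0382 0.0404 0.0426 0.0427]
core -0.0512 0.0368
```

View pics/w9c.png

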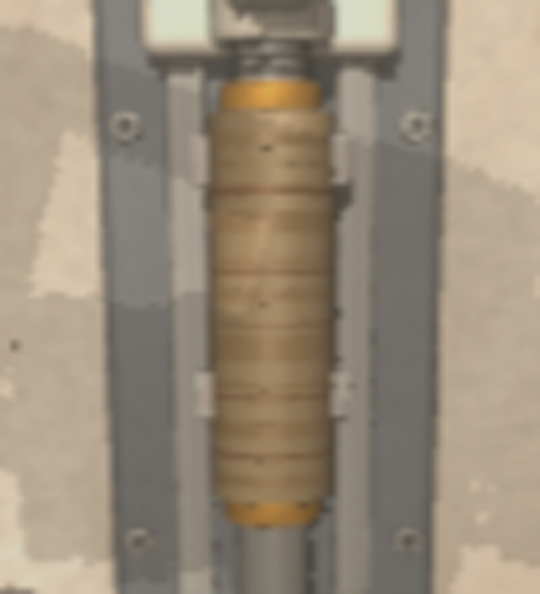

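Both pad faces are 90.1 mm apart with the core between them. The sprung pad is already in about 6.5 mm, so four clicks will bring it to about 12.5 mm. Next I'll find the knob.

```bash
python3 - <<'E'
from h import *
s=shot('scene','s10'); t=shot('top','t10')
for f in ['w9','s10','t10','scene0','top0']:
    c=load(f); hsv=cv2.cvtColor(c['img'],cv2.COLOR_BGR2HSV); P=cloud(c); 
    m=((hsv[...,0]<8)|(hsv[...,0]>172))&(hsv[...,1]>130)&(hsv[...,2]>50)
    n,l,st,ce=cv2.connectedComponentsWithStats(m.astype(np.uint8))
    for i in range(1,n):
        X=onplane(c,*ce[i],0.1838); U,V=rigc(X)
        if abs(U)<.03 and abs(V+.18)<.06 and st[i,4]>10:
            q=P[l==i]; q=q[(q[:,2]>.16)&(q[:,2]<.22)]
            # sphere-centre fit r=13mm
            from scipy.optimize import least_squares
            r=least_squares(lambda p:np.linalg.norm(q-p,axis=1)-.013,np.r_[np.median(q[:,:2],0),.185],loss='soft_l1',f_scale=.002).x
            print(f,st[i],X.round(4),U.round(4),V.round(4),'sphere',r.round(4),np.round(rigc(r),4))
E
```

```text
w9 [247 285  22  21 389] [ 0.5111 -0.2435  0.1838] 0.0028 -0.1876 sphere [ 0.5105 -0.2429  0.1822] [ 0.0021 -0.1871]
s10 [292 136   7   7  40] [ 0.5065 -0.2412  0.1838] -0.0022 -0.1861 sphere [ 0.5102 -0.2418  0.1845] [ 0.0016 -0.1861]
t10 [324 196   9   7  48] [ 0.5102 -0.2435  0.1838] 0.0019 -0.1878 sphere [ 0.5114 -0.2439  0.1835] [ 0.0031 -0.188 ]
scene0 [291 135   8   8  50] [ 0.5085 -0.2423  0.1838] 0.0 -0.1868 sphere [ 0.5089 -0.2414  0.1836] [ 0.0003 -0.1859]
top0 [324 196   8   7  46] [ 0.5101 -0.243   0.1838] 0.0017 -0.1873 sphere [ 0.5118 -0.2426  0.1842] [ 0.0033 -0.1866]
```

```bash
cat >> h.py <<'E'
def rt(V,z,U=0.001): 
    p=CR+V*EY+U*EX; tgt([p[0],p[1],z],80.94)
    o=telemetry.get_obs(); u,v=rigc(o['position']); F=o['ft_force'][:2]
    k=v+0.0225; print('now U,V',u.round(4),v.round(4),'F along',(F@EY).round(2),'lever est',(np.radians(32)+np.arcsin(np.clip((k+.127)/.113,-1,1))).round(3))
E
python3 -c "
from h import *
rt(-.235,.29);rt(-.235,.197)"
```

```text
d(mm) [-1.645e+02 -1.000e-01  6.700e+00] rot [ 0.44 -0.02 -0.19] | now [ 0.5284 -0.1276  0.2967] yaw 80.75 F [-0.4  0.5 -0.8] g 0.0869 t 17.0
now U,V 0.0016 -0.0705 F along 0.4 lever est 1.332
d(mm) [-164.5   -0.8   99.7] rot [ 0.44 -0.02 -0.19] | now [ 0.5284 -0.1276  0.2967] yaw 80.75 F [-0.4  0.5 -0.8] g 0.0869 t 17.0
now U,V 0.0016 -0.0705 F along 0.4 lever est 1.332
```

Call:
step_arm([
  {"dx": -0.04, "dy": 0, "dz": 0, "rx": 0.4, "ry": 0, "rz": -0.2},
  {"dx": -0.08, "dy": 0, "dz": 0, "rx": 0.4, "ry": 0, "rz": -0.2},
  {"dx": -0.12, "dy": 0, "dz": 0, "rx": 0.4, "ry": 0, "rz": -0.2},
  {"dx": -0.165, "dy": 0, "dz": 0, "rx": 0.4, "ry": 0, "rz": -0.2},
  {"dx": -0.165, "dy": 0, "dz": 0, "rx": 0.4, "ry": 0, "rz": -0.2},
], gripper=0, force=30)

```text
time: 17.62
position: [0.5015, -0.2938, 0.2965]
tool_rot: [0.762, 0.648, 0.0, 0.001]
ft_force: [0.2, 0.3, -1.1]
grip_width: 0.045
```

```bash
python3 -c "
from h import *
rt(-.235,.197)"
```

```text
d(mm) [ 3.9 -0.3 99.5] rot [ 0.08  0.04 -0.23] | now [ 0.5015 -0.2938  0.2965] yaw 80.71 F [ 0.2  0.3 -1.1] g 0.045 t 17.62
now U,V 0.0012 -0.2388 F along 0.33 lever est -0.353
```

Call:
step_arm([
  {"dx": 0, "dy": 0, "dz": 0, "rx": 0, "ry": 0, "rz": -0.2},
  {"dx": 0, "dy": 0, "dz": 0.03, "rx": 0, "ry": 0, "rz": -0.2},
  {"dx": 0, "dy": 0, "dz": 0.07, "rx": 0, "ry": 0, "rz": -0.2},
  {"dx": 0, "dy": 0, "dz": 0.0995, "rx": 0, "ry": 0, "rz": -0.2},
  {"dx": 0, "dy": 0, "dz": 0.0995, "rx": 0, "ry": 0, "rz": -0.2},
])

```text
time: 18.25
position: [0.5005, -0.2914, 0.1949]
tool_rot: [0.76, 0.649, -0.0, -0.002]
ft_force: [-0.8, -0.3, 0.1]
grip_width: 0.0015
```

Call:
step_arm([
  {"dx": 0, "dy": 0, "dz": 0, "rx": 0, "ry": 0, "rz": 0},
  {"dx": 0, "dy": 0, "dz": 0, "rx": 0, "ry": 0, "rz": 0},
  {"dx": 0, "dy": 0, "dz": 0, "rx": 0, "ry": 0, "rz": 0},
  {"dx": 0, "dy": 0, "dz": 0, "rx": 0, "ry": 0, "rz": 0},
  {"dx": 0, "dy": 0, "dz": 0, "rx": 0, "ry": 0, "rz": 0},
])

```text
time: 18.88
position: [0.5005, -0.2915, 0.1952]
tool_rot: [0.76, 0.649, -0.0, -0.002]
ft_force: [-0.2, 0.3, -0.4]
grip_width: 0.0005
```

```bash
python3 -c "
from h import *
rt(-.2085,.197)
c=shot('wrist','w11'); shot('scene','s11')
c=load('s11'); cv2.imwrite('pics/s11c.png',cv2.resize(c['img'][90:230,240:360],None,fx=4,fy=4,interpolation=cv2.INTER_CUBIC))"
```

```text
d(mm) [28.3  1.2 -1.7] rot [-0.2  -0.14  0.06] | now [ 0.5005 -0.2915  0.1952] yaw 81.0 F [-0.2  0.3 -0.4] g 0.0005 t 18.88
now U,V -0.0001 -0.2367 F along 0.24 lever est -0.324
```

View pics/w11.png

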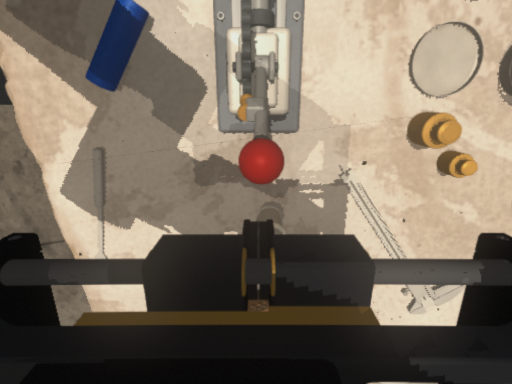

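View pics/s11c.png

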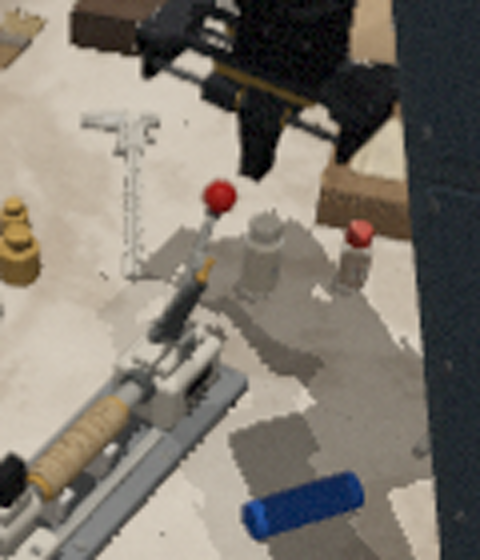

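The wrist view shows the red knob at (262,160) just ahead of the closed fingers at column 259. The core is still caught and the vials are untouched. I'll start the push.

Call:
step_arm([
  {"dx": 0.008, "dy": 0.0015, "dz": -0.0015, "rx": 0, "ry": 0, "rz": 0},
  {"dx": 0.015, "dy": 0.0015, "dz": -0.0015, "rx": 0, "ry": 0, "rz": 0},
  {"dx": 0.021, "dy": 0.0015, "dz": -0.0015, "rx": 0, "ry": 0, "rz": 0},
  {"dx": 0.027, "dy": 0.0015, "dz": -0.0015, "rx": 0, "ry": 0, "rz": 0},
  {"dx": 0.031, "dy": 0.0015, "dz": -0.0015, "rx": 0, "ry": 0, "rz": 0},
])

```text
time: 19.6
position: [0.5065, -0.2638, 0.1971]
tool_rot: [0.76, 0.65, -0.003, 0.0]
ft_force: [-4.8, -10.8, 1.5]
grip_width: 0.0002
```

```bash
python3 -c "
from h import *
rt(-.1825,.197,.002)"
```

```text
d(mm) [25.9  0.6 -0. ] rot [-0.2   0.27  0.2 ] | now [ 0.5065 -0.2638  0.1971] yaw 81.14 F [ -4.8 -10.8   1.5] g 0.0002 t 19.6
now U,V 0.0014 -0.2084 F along -11.39 lever est 0.01
```

Call:
step_arm([
  {"dx": 0.005, "dy": 0, "dz": 0, "rx": 0, "ry": 0, "rz": 0},
  {"dx": 0.01, "dy": 0, "dz": 0, "rx": 0, "ry": 0, "rz": 0},
  {"dx": 0.015, "dy": 0, "dz": 0, "rx": 0, "ry": 0, "rz": 0},
  {"dx": 0.02, "dy": 0, "dz": 0, "rx": 0, "ry": 0, "rz": 0},
  {"dx": 0.025, "dy": 0, "dz": 0, "rx": 0, "ry": 0, "rz": 0},
])

```text
time: 20.23
position: [0.5111, -0.2495, 0.2023]
tool_rot: [0.758, 0.652, -0.009, 0.01]
ft_force: [-8.0, -16.8, 15.5]
grip_width: 0.0006
```

```bash
python3 -c "
from h import *
rt(-.1825,.197,.002)"
```

```text
d(mm) [11.2 -1.6  5. ] rot [0.21 1.48 0.4 ] | now [ 0.5111 -0.2495  0.2023] yaw 81.34 F [ -8.  -16.8  15.5] g 0.0006 t 20.23
now U,V 0.0037 -0.1936 F along -17.89 lever est 0.158
```

Call:
step_arm([
  {"dx": 0.004, "dy": -0.001, "dz": -0.002, "rx": 0.2, "ry": 1.5, "rz": 0.3},
  {"dx": 0.007, "dy": -0.002, "dz": -0.003, "rx": 0.2, "ry": 1.5, "rz": 0.3},
  {"dx": 0.01, "dy": -0.002, "dz": -0.0045, "rx": 0.2, "ry": 1.5, "rz": 0.3},
  {"dx": 0.012, "dy": -0.002, "dz": -0.006, "rx": 0.2, "ry": 1.5, "rz": 0.3},
  {"dx": 0.014, "dy": -0.002, "dz": -0.006, "rx": 0.2, "ry": 1.5, "rz": 0.3},
])

```text
time: 20.85
position: [0.5124, -0.2388, 0.2096]
tool_rot: [0.76, 0.65, -0.002, 0.004]
ft_force: [-3.9, -9.5, 7.7]
grip_width: 0.0004
```

```bash
python3 -c "
from h import *
rt(-.1825,.208,.001)"
```

```text
d(mm) [ 0.3 -2.3  1.6] rot [0.25 0.47 0.21] | now [ 0.5124 -0.2388  0.2096] yaw 81.15 F [-3.9 -9.5  7.7] g 0.0004 t 20.85
now U,V 0.0033 -0.1828 F along -10.04 lever est 0.26
```

Call:
step_arm([
  {"dx": 0.007, "dy": -0.001, "dz": -0.001, "rx": 0.2, "ry": 0.5, "rz": 0.2},
  {"dx": 0.012, "dy": -0.002, "dz": -0.002, "rx": 0.2, "ry": 0.7, "rz": 0.2},
  {"dx": 0.017, "dy": -0.002, "dz": -0.003, "rx": 0.2, "ry": 0.7, "rz": 0.2},
  {"dx": 0.022, "dy": -0.002, "dz": -0.003, "rx": 0.2, "ry": 0.7, "rz": 0.2},
  {"dx": 0.027, "dy": -0.002, "dz": -0.003, "rx": 0.2, "ry": 0.7, "rz": 0.2},
])

```text
time: 21.48
position: [0.5154, -0.2156, 0.2144]
tool_rot: [0.76, 0.65, -0.0, 0.003]
ft_force: [-4.2, -7.4, 7.5]
grip_width: 0.0006
```

```bash
python3 -c "
from h import *
rt(-.1535,.211,.001)"
```

```text
d(mm) [ 5.9 -1.6  3.4] rot [0.27 0.26 0.1 ] | now [ 0.5154 -0.2156  0.2144] yaw 81.04 F [-4.2 -7.4  7.5] g 0.0006 t 21.48
now U,V 0.0026 -0.1594 F along -7.99 lever est 0.471
```

Call:
step_arm([
  {"dx": 0.004, "dy": -0.001, "dz": 0.001, "rx": 0.2, "ry": 0.3, "rz": 0.1},
  {"dx": 0.006, "dy": -0.002, "dz": 0.002, "rx": 0.2, "ry": 0.3, "rz": 0.1},
  {"dx": 0.008, "dy": -0.002, "dz": 0.003, "rx": 0.2, "ry": 0.3, "rz": 0.1},
  {"dx": 0.008, "dy": -0.002, "dz": 0.003, "rx": 0.2, "ry": 0.3, "rz": 0.1},
  {"dx": 0.008, "dy": -0.002, "dz": 0.003, "rx": 0.2, "ry": 0.3, "rz": 0.1},
])

```text
time: 22.1
position: [0.5156, -0.2098, 0.2127]
tool_rot: [0.76, 0.65, -0.0, 0.003]
ft_force: [-2.9, -7.0, 5.1]
grip_width: 0.0004
```

```bash
python3 -c "
from h import *
rt(-.1535,.211,.001)
shot('scene','s12'); c=shot('wrist','w12')
m=load('s12'); cv2.imwrite('pics/s12c.png',cv2.resize(m['img'][100:230,230:340],None,fx=4.5,fy=4.5,interpolation=cv2.INTER_CUBIC))"
```

```text
d(mm) [ 0.2 -0.9  1.6] rot [0.26 0.29 0.08] | now [ 0.5156 -0.2098  0.2127] yaw 81.01 F [-2.9 -7.   5.1] g 0.0004 t 22.1
now U,V 0.0019 -0.1537 F along -7.39 lever est 0.522
```

View pics/s12c.png

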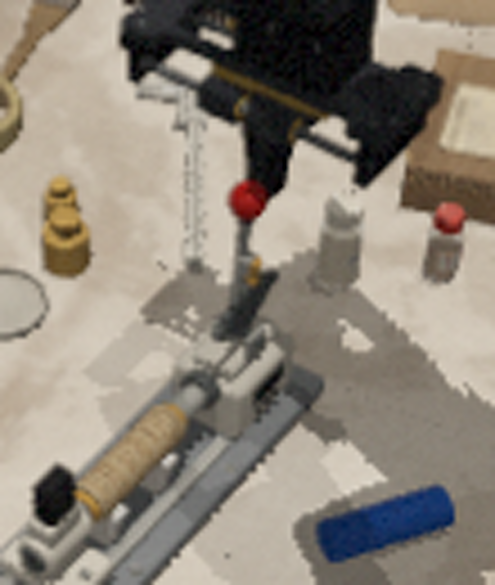

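View pics/w12.png

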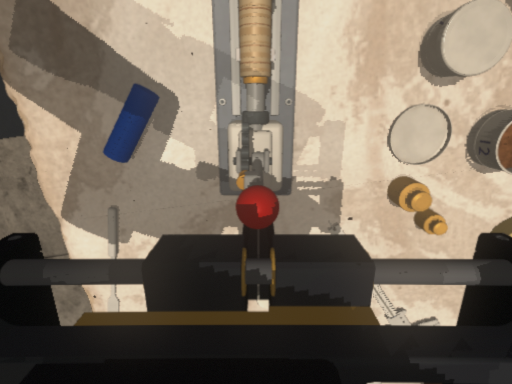

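The lever is upright, with the knob at (258,206) in the wrist view against the fingers. I'll measure the knob's angle independently.

```bash
cat >> h.py <<'E'
from scipy.optimize import least_squares
def knob(f):
    c=load(f); hsv=cv2.cvtColor(c['img'],cv2.COLOR_BGR2HSV); P=cloud(c)
    m=((hsv[...,0]<8)|(hsv[...,0]>172))&(hsv[...,1]>130)&(hsv[...,2]>50)
    U,V=rigc(P); m&=(abs(U)<.03)&(V>-.21)&(V<-.03)&(P[...,2]>.165)&(P[...,2]<.225)
    q=P[m]; r=least_squares(lambda p:np.linalg.norm(q-p,axis=1)-.013,np.r_[np.median(q[:,:2],0),.19],loss='soft_l1',f_scale=.002).x
    u,v=rigc(r); print(f,len(q),'knob U,V,z',u.round(4),v.round(4),r[2].round(4),'lever',(np.radians(32)+np.arctan2(v+.127,r[2]-.088)).round(3))
E
python3 -c "
from h import *
for f in ['w9','w11','s11','w12','s12']: knob(f)
rt(-.125,.21,.001)"
```

```text
w9 387 knob U,V,z 0.0021 -0.1871 0.1822 lever -0.01
w11 1590 knob U,V,z 0.0024 -0.1875 0.1824 lever -0.012
s11 46 knob U,V,z 0.0004 -0.1867 0.1847 lever 0.005
w12 1449 knob U,V,z 0.0024 -0.132 0.1995 lever 0.514
s12 55 knob U,V,z 0.0012 -0.1304 0.2016 lever 0.529
d(mm) [28.7 -0.9  2.5] rot [0.25 0.29 0.08] | now [ 0.5156 -0.2098  0.2126] yaw 81.02 F [-2.6 -6.5  6. ] g 0.0003 t 22.2
now U,V 0.0019 -0.1537 F along -6.84 lever est 0.521
```

Call:
step_arm([
  {"dx": 0.006, "dy": -0.001, "dz": 0.001, "rx": 0.2, "ry": 0.3, "rz": 0.1},
  {"dx": 0.012, "dy": -0.001, "dz": 0.001, "rx": 0.2, "ry": 0.3, "rz": 0.1},
  {"dx": 0.018, "dy": -0.001, "dz": 0.002, "rx": 0.2, "ry": 0.3, "rz": 0.1},
  {"dx": 0.023, "dy": -0.001, "dz": 0.003, "rx": 0.2, "ry": 0.3, "rz": 0.1},
  {"dx": 0.028, "dy": -0.001, "dz": 0.004, "rx": 0.2, "ry": 0.3, "rz": 0.1},
])

```text
time: 22.82
position: [0.5198, -0.1846, 0.21]
tool_rot: [0.76, 0.649, -0.001, 0.004]
ft_force: [-2.5, -6.5, 5.9]
grip_width: 0.0006
```

```bash
python3 -c "
from h import *
rt(-.124,.208,.001)"
```

```text
d(mm) [ 4.2 -1.1  2. ] rot [0.24 0.35 0.05] | now [ 0.5198 -0.1846  0.21  ] yaw 80.99 F [-2.5 -6.5  5.9] g 0.0006 t 22.82
now U,V 0.0021 -0.1281 F along -6.81 lever est 0.749
```

Call:
step_arm([
  {"dx": 0.006, "dy": -0.001, "dz": 0.001, "rx": 0.2, "ry": 0.3, "rz": 0},
  {"dx": 0.011, "dy": -0.001, "dz": 0.003, "rx": 0.2, "ry": 0.3, "rz": 0},
  {"dx": 0.016, "dy": -0.001, "dz": 0.005, "rx": 0.2, "ry": 0.3, "rz": 0},
  {"dx": 0.021, "dy": -0.001, "dz": 0.007, "rx": 0.2, "ry": 0.3, "rz": 0},
  {"dx": 0.026, "dy": -0.001, "dz": 0.009, "rx": 0.2, "ry": 0.3, "rz": 0},
])

```text
time: 23.45
position: [0.5236, -0.1616, 0.2023]
tool_rot: [0.76, 0.65, -0.002, 0.004]
ft_force: [-1.6, -8.4, 5.4]
grip_width: 0.0003
```

```bash
python3 -c "
from h import *
rt(-.0965,.199,.001)"
```

```text
d(mm) [ 8.3 -1.2  3.2] rot [0.21 0.41 0.13] | now [ 0.5236 -0.1616  0.2023] yaw 81.07 F [-1.6 -8.4  5.4] g 0.0003 t 23.45
now U,V 0.0022 -0.1048 F along -8.53 lever est 0.965
```

Call:
step_arm([
  {"dx": 0.004, "dy": -0.001, "dz": 0.001, "rx": 0.2, "ry": 0.4, "rz": 0},
  {"dx": 0.006, "dy": -0.001, "dz": 0.002, "rx": 0.2, "ry": 0.4, "rz": 0},
  {"dx": 0.008, "dy": -0.001, "dz": 0.003, "rx": 0.2, "ry": 0.4, "rz": 0},
  {"dx": 0.01, "dy": -0.001, "dz": 0.0035, "rx": 0.2, "ry": 0.4, "rz": 0},
  {"dx": 0.01, "dy": -0.001, "dz": 0.0035, "rx": 0.2, "ry": 0.4, "rz": 0},
])

```text
time: 24.08
position: [0.5248, -0.1536, 0.1994]
tool_rot: [0.759, 0.651, -0.001, 0.003]
ft_force: [-2.3, -6.8, 3.3]
grip_width: 0.0004
```

```bash
python3 -c "
from h import *
rt(-.0965,.199,.001)
shot('scene','s13'); shot('wrist','w13'); knob('s13'); knob('w13')
rt(-.0965,.199,.001)
m=load('s13'); cv2.imwrite('pics/s13c.png',cv2.resize(m['img'][100:250,210:330],None,fx=4,fy=4,interpolation=cv2.INTER_CUBIC))"
```

```text
d(mm) [ 0.2 -1.2  0.4] rot [0.14 0.3  0.23] | now [ 0.5248 -0.1536  0.1994] yaw 81.17 F [-2.3 -6.8  3.3] g 0.0004 t 24.07
now U,V 0.0022 -0.0967 F along -7.06 lever est 1.045
s13 54 knob U,V,z 0.0011 -0.0734 0.1882 lever 1.05
w13 1463 knob U,V,z 0.0024 -0.075 0.1866 lever 1.044
d(mm) [ 0.2 -1.2  0.4] rot [0.14 0.3  0.23] | now [ 0.5248 -0.1536  0.1994] yaw 81.17 F [-2.2 -6.9  2.9] g -0.0 t 24.18
now U,V 0.0022 -0.0967 F along -7.15 lever est 1.045
```

View pics/s13c.png

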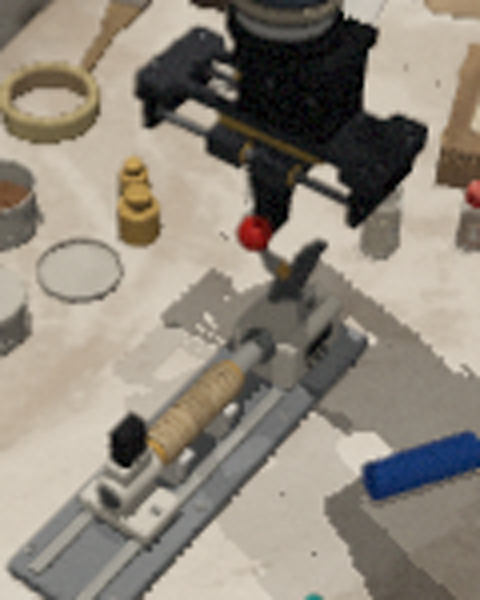

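View pics/w13.png

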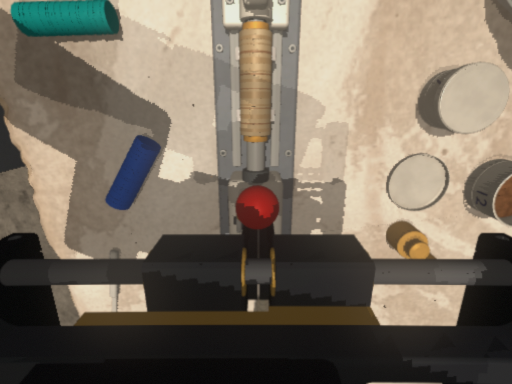

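The lever is in the fourth notch at 1.045–1.05 rad by three measures. I'll check the core and pad positions, then hold briefly and hand in.

```bash
python3 - <<'E'
from h import *
for f in ['s11','s13']:
    c=load(f); P=cloud(c); z=P[...,2]; U,V=rigc(P)
    m=(z>0.105)&(z<0.135)&(abs(U)<0.014)&(V>0.04)&(V<0.13); print(f,'tab',np.percentile(V[m],[2,50,98]).round(4))
c=load('w13'); P=cloud(c); z=P[...,2]; U,V=rigc(P); hsv=cv2.cvtColor(c['img'],cv2.COLOR_BGR2HSV)
br=(hsv[...,0]>8)&(hsv[...,0]<22)&(hsv[...,1]>140)&(abs(U)<0.014)&(z>0.05)&(z<0.078)
for lo,hi in((-.07,-.035),(.04,.08)):
    k=br&(V>lo)&(V<hi); print('brass',k.sum(),np.percentile(V[k],[0,50,100]).round(4) if k.any() else '')
m=(z>0.0745)&(z<0.079)&(abs(U)<0.005)&(V>-0.06)&(V<0.06); print('core',V[m].min().round(4),V[m].max().round(4))
E
```

```text
s11 tab [0.0657 0.0795 0.0898]
s13 tab [0.0657 0.0798 0.0888]
brass 107 [-0.052  -0.0498 -0.0469]
brass 139 [0.0442 0.0465 0.0488]
core -0.0458 0.0574
```

Call:
step_arm([
  {"dx": 0.0018, "dy": 0, "dz": 0, "rx": 0, "ry": 0, "rz": 0},
  {"dx": 0.0018, "dy": 0, "dz": 0, "rx": 0, "ry": 0, "rz": 0},
  {"dx": 0.0018, "dy": 0, "dz": 0, "rx": 0, "ry": 0, "rz": 0},
  {"dx": 0.0018, "dy": 0, "dz": 0, "rx": 0, "ry": 0, "rz": 0},
  {"dx": 0.0018, "dy": 0, "dz": 0, "rx": 0, "ry": 0, "rz": 0},
])

```text
time: 24.8
position: [0.5249, -0.1537, 0.1996]
tool_rot: [0.759, 0.651, -0.003, 0.004]
ft_force: [-2.6, -7.4, 1.7]
grip_width: 0.0007
```

```bash
python3 -c "
from h import *
rt(-.0965,.199,.001)
shot('scene','s14'); knob('s14'); rt(-.0965,.199,.001)"
```

```text
d(mm) [ 0.3 -1.2  0.6] rot [0.14 0.56 0.32] | now [ 0.5249 -0.1537  0.1996] yaw 81.26 F [-2.6 -7.4  1.7] g 0.0007 t 24.8
now U,V 0.0022 -0.0968 F along -7.7 lever est 1.044
s14 58 knob U,V,z 0.0005 -0.0744 0.1883 lever 1.041
d(mm) [ 0.2 -1.2  0.5] rot [0.14 0.55 0.32] | now [ 0.5249 -0.1536  0.1996] yaw 81.26 F [-2.2 -7.3  1.5] g 0.0002 t 24.85
now U,V 0.0022 -0.0967 F along -7.51 lever est 1.044
```

Everything is steady. The pads moved 6 mm together (tail pad face 38 to 44 mm) and the tailstock stayed put, so the sprung pad is in about 12.5 mm. I'm handing in.

```bash
python3 -c "
from h import *
print(robot.hand_in()); rt(-.0965,.199,.001)"
```

```text
the job is handed in; nothing more can be done
None
the job is handed in; nothing more can be done
```

I laid the pale core in the gauge's V rests and slid the tailstock up 32 mm by its tab until both brass pads caught it. I then pushed the lever over four clicks with closed fingers. I handed the job in at about 25 s, still holding the lever in the fourth notch; no verdict was reported.

- **Lever:** the last checks put it at 1.041–1.045 rad, from the arm's position and a final camera view. The fingers were pressing with a steady 7.5 N or so, and a fifth notch was never approached.
- **Core:** it is gripped between both pads and was last measured about 0.2 mm off across the rests, before the tailstock slide. The pad faces then sit about 1 mm off its ideal middle along the gauge.
- **Sprung pad:** four clicks moved the core 6 mm and the tailstock did not slip, so the sprung pad is in about 12.5 mm. That is my estimate from camera positions, as nothing reads the pad directly.
- **Surprise:** the first click took more force than described, about 18 N along the gauge plus 15 N upward, because the knob rubbed on the fingers. Following the knob's arc brought that down.
- **Other objects:** the arm was never sent near the dark core, vials, tin, pencil or hand lens. I did not measure their positions again at the end.

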